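# Catch the walnut blocks from the stock chute

### The job

Take the empty metal pan and, holding it up off the bench beneath the mouth of the sloping stock chute, push the chute's hanging gate open so that all three walnut blocks slide out into the pan. Then set the pan with the three blocks flat in the middle of the square wooden board, let it go and leave the gate shut. Leave the glass lens, the cork stopper and the brass hood where they lie.

Things in the scene. Friction and masses are not known exactly. Their poses are not given: they have to be found in the camera images.
- pan_mid (a point): Loose open-topped aluminium pan, 250 g: outside 110 (x) by 150 (y) by 60 mm high, walls 3 mm. This point is its middle, 30 mm above its underside. z is up out of the pan; its wooden handle leaves the middle of the -x wall.
- pan_handle (a point): Grip point on the pan's handle (axes as the pan), 86 mm to -x of the pan's middle, 81 mm above its underside. The handle is a straight wooden bar, 24 mm wide along y, 14 mm thick, 85 mm long, rising from the -x wall (35 mm up) and leaning outwards 34 degrees from vertical. This point is 55 mm along it. Grip its 24 mm width, fingers pointing down along the bar.
- chute_lip (a point): Middle of the lower lip of the chute floor, 235 mm above the bench, on a fixed steel dispenser. Axes: z up; +y level, up the chute (blocks slide towards -y); x across the chute, away from the robot. The floor climbs 38 degrees for 150 mm. The trough is 78 mm wide outside, 70 inside, open above; the space below it is free.
- flange_edge (a point): Middle of the outer edge of a thin flange along the robot's side of the trough (axes as the lip), 66 mm to -x of the trough's middle plane. The flange is 170 mm long and slopes with the chute, 34 mm above its floor. With the pan under the mouth an upright hand on the handle would strike it; a hand tilted back along the handle passes in front of it.
- post_foot (a point): Axis, at bench height, of the dispenser's upright post (25 mm thick, 340 high), behind the chute, 88 mm to +x and 65 mm to +y of the lip (axes as the lip). Its foot plate is 150 mm square, 12 mm high.
- gate (a joint): Brass gate over the chute's lower end, rad: 0 shut, 1.15 wide open. A light spring shuts it by itself. Pushing its hanging paddle towards the chute's -y opens it (1 to 2.5 N). Open about 0.8, the blocks drop freely between lip and gate. It is 66 mm wide; its level hinge along x lies 49 mm to -y of the lip and 57 mm above it.
- paddle_tip (a point): Middle of the lower end of the gate's paddle; moves with the gate. Shut, the paddle hangs upright below the lip (y = 0), from 6 to 111 mm below it. Open 0.8, it slopes from 60 mm to -y, 23 below the lip, to 135 mm to -y, 95 below. A pan whose rim is 72 mm below the lip, brought in on its +y side, its -y wall then moved to 110 mm to -y of the lip, opens it and catches the blocks. Blocks may stack: lower the pan before leaving.
- block0_mid (a point): Centre of walnut block 0 of 3 (0 is the lowest in the chute): 64 by 36 by 26 mm, grooved on top, 45 g nominal. The three lie in a row in the chute, lengthways across it, behind the gate.
- block1_mid (a point): Centre of walnut block 1 of 3 (0 is the lowest in the chute): 64 by 36 by 26 mm, grooved on top, 45 g nominal. The three lie in a row in the chute, lengthways across it, behind the gate.
- block2_mid (a point): Centre of walnut block 2 of 3 (0 is the lowest in the chute): 64 by 36 by 26 mm, grooved on top, 45 g nominal. The three lie in a row in the chute, lengthways across it, behind the gate.
- board_top (a point): Middle of the top of the fixed square beech board, 170 by 170 mm, 12 mm thick, lying on the bench (top 12 mm above it).
- lens_mid (a point): Bystander: centre of the frosted glass lens lying on the bench, 72 mm across, 18 mm high.
- stopper_mid (a point): Bystander: centre of the upright cork stopper, 54 mm across, 60 mm high.
- hood_mid (a point): Bystander: centre of the brass hood, 60 by 113 by 53 mm high.
Not all that is in view belongs to the job. Leave any blue or turquoise look-alike of the part that bears block0_mid alone.

How it is judged:
By the outcome, as a careful person would: the job done as asked, in the order asked, and still so for the second after the job is handed in, with the robot touching nothing.
It also fails if it takes over 64 s, if anything falls off the work surface, if the arm or the gripper's body presses on something with over 40 N, if the wrist force passes 120 N, or if a joint passes its speed limit or range.

### The arm

A 6-joint arm with a two-finger parallel gripper is mounted at the origin on the work surface. World frame = base frame: x ahead of the robot, y to its left, z up, the work surface at z = 0. Lengths are in m, angles in rad, forces in N, time in s.
With the tool pointing down it reaches from about 0.225 to 0.875 m from the base axis. Payload 3.4 kg.
Tool frame: the origin (TCP) lies at the very end of the fingers, on their centre line; the grasp point (between the pads) lies 19 mm behind it (grasp_offset is the distance from the TCP to the grasp point, in m); y points along the fingers, z is the direction in which the jaws open and shut, and the axes are right-handed (so a half turn about y gives the same grasp; the last joint's range is limited). The gripper opens to 85 mm and grips with 20 to 120 N. Pads are 22 mm wide; open, the fingers measure 114 mm over their backs; the gripper's body (76 mm by 85 mm) begins 54 mm behind the grasp point. The pads swing forward as they close: fully open they stand 13 mm farther back than shut.
Start: joints at [1.001, 0.276, 1.505, -0, 1.361, -0.121], TCP at [0.25, 0.518, 0.231] pointing down, gripper open.
Joint ranges: [-2.89, 2.89], [-0.75, 2.08], [0.22, 2.7], [-1.18, 4.32], [0.11, 2.71], [-2.7, 2.7]. Speed limits (rad/s): [2.57, 2.57, 3.14, 3.14, 3.14, 3.14].

### API

Orientations are given as a unit quaternion [w, x, y, z].
In Python, from rig import get_state, get_image, sign_off, grasp_offset gives the robot as it stands.
- The arm moves only by the shell command python3 -m jog 'ROWS' [FORCE]. ROWS is JSON, one flat list of numbers, 7 for each row, row after row: the closure in counts, from 0 (fully open) to 255 (shut), then the shift along the tool's x, y, z in cm, then the turn, a rotation vector about the tool's x, y, z in units of 8 degrees (1.0 is 8 degrees). In form: [jaw, tx, ty, tz, rx, ry, rz, jaw, tx, ty, tz, rx, ry, rz, ...]. A call has 1 to 12 rows; each row is the pose to reach, as a shift and turn from the pose commanded when the call began, along the tool's axes at that moment; what a row does not reach only later rows make up. A row lasts 1/8 s, in which the tool goes at most 62.5 mm and 10.7 degrees, less where a joint would pass 70% of its speed; a pose out of reach is approached as far as the arm can. A call with a gripper value outside its range is refused whole. The fingers move at their own pace and stop on an object; FORCE is the grip in N (left out, the last holds). Time passes only in rows, so rows that repeat a pose let the fingers close. It gives the time, the measured TCP pose, the force and the opening at its end, in the units of the state.
- get_state(): the state, without advancing time (a new reading comes with each control period).
- get_image(name): name is "scene" or "top" or "wrist"; returns a dict with "color" (384x512x3 uint8, blue, green, red), "mtx" (3x3 intrinsics, pixels), "R" (3x3) and "t" (3): a world point X has camera coordinates R X + t; the wrist camera has in their place "tool_from_camera" (4x4, takes a point from camera to tool coordinates, whose origin is the TCP and whose axes are the tool frame's). Camera axes: x right, y down, z forward; pixel columns grow to the right and rows downward; lengths in m; the calibration is good to about 2 mm. A picture is of the moment at which its call begins: read the wrist's pose just before it. There is no depth.
- sign_off(): hands the job in, once; it reports no verdict.
The state is a dict: "clock": time; "qpos": joint angles; "qd": joint speeds; "effort": joint torques, N m; "position": TCP position; "ee_rot": TCP orientation; "contact_force": force on the tool from outside, world axes, zero at the start; "moment": the same for the moment, N m; "width": finger opening in m.
Only numpy, scipy, OpenCV 4.12 (cv2) and the standard library are available. Lean on these libraries where they do the work, as an engineer would, in place of code of your own. Each camera call takes 0.05 s, during which the arm holds its last target.

## Working session

There is one attempt and no reset: what is moved stays moved. The work goes in short steps, Python scripts to look and compute and a shell command to move; the robot and the scene stay as the last step left them, time stands still between calls to the robot, and variables do not carry over. Pictures are saved under pics/ and viewed, and the job is handed in when it is done.

```bash
ls; mkdir -p pics
python3 - <<'E'
from rig import *
import cv2
s=get_state();print(s, grasp_offset)
for n in("scene","top","wrist"):
    s=get_state()
    im=get_image(n);cv2.imwrite(f"pics/{n}0.png",im["color"]);print(n,{k:v for k,v in im.items() if k!="color"})
E
```

```text
pics
{'clock': 0.0, 'qpos': array([ 1.00098358e+00,  2.76571140e-01,  1.50612811e+00, -1.53233387e-05,
        1.36071497e+00, -1.21005826e-01]), 'qd': array([ 0.00168939, -0.00077792,  0.00116804, -0.00043597, -0.00010631,
        0.00089879]), 'effort': array([-8.31966045e-04, -4.16767859e+01, -2.45802408e+01, -5.64044990e-05,
        1.07556311e-02,  6.76506062e-06]), 'position': array([0.24920966, 0.5175956 , 0.23045533]), 'ee_rot': array([-0.6887697 ,  0.68998526, -0.15756071,  0.15713457]), 'contact_force': array([0.16230199, 0.3219212 , 0.36951733]), 'moment': array([-0.00793506,  0.05379077,  0.03367863]), 'width': 0.08535510672231612} 0.0187
scene {'mtx': array([[498.2182475 ,   0.        , 260.08446816],
       [  0.        , 498.2182475 , 190.38728211],
       [  0.        ,   0.        ,   1.        ]]), 'R': array([[-0.81205947,  0.58352511,  0.00760636],
       [ 0.33382695,  0.47518039, -0.81410267],
       [-0.47866375, -0.65856058, -0.58067115]]), 't': array([ 0.48759572, -0.07802058,  1.95798198])}
top {'mtx': array([[434.02868011,   0.        , 258.84540646],
       [  0.        , 434.02868011, 194.99126199],
       [  0.        ,   0.        ,   1.        ]]), 'R': array([[ 0.00789133, -0.99987527,  0.01368115],
       [-0.99152792, -0.00959791, -0.12953869],
       [ 0.12965384, -0.01254301, -0.99147998]]), 't': array([0.00645664, 0.66491431, 1.33511162])}
wrist {'mtx': array([[274.90006893,   0.        , 252.15567982],
       [  0.        , 274.90006893, 190.63583331],
       [  0.        ,   0.        ,   1.        ]]), 'tool_from_camera': array([[ 3.42044071e-04,  9.51973267e-01,  3.06180962e-01,
        -7.92391846e-02],
       [ 4.38049295e-04, -3.06181094e-01,  9.51973186e-01,
        -1.42171361e-01],
       [ 9.99999846e-01, -1.91494429e-04, -5.21738646e-04,
         1.90366730e-03],
       [ 0.00000000e+00,  0.00000000e+00,  0.00000000e+00,
         1.00000000e+00]])}
```

View pics/scene0.png

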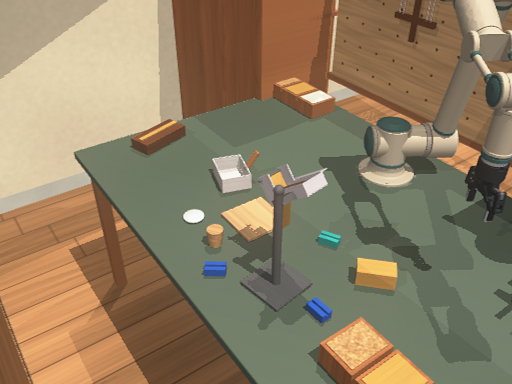

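View pics/top0.png

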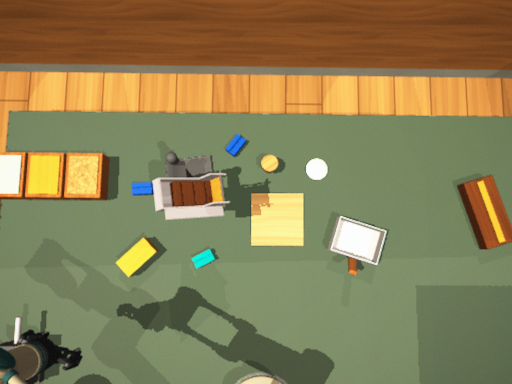

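View pics/wrist0.png

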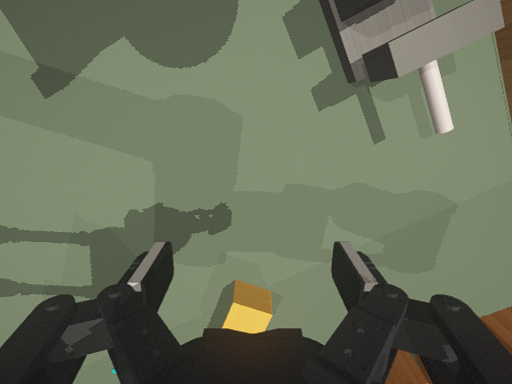

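```bash
cat > h.py <<'E'
import numpy as np,cv2
from rig import *
from scipy.spatial.transform import Rotation as Ro
def toolT(s):
    q=s["ee_rot"];T=np.eye(4);T[:3,:3]=Ro.from_quat([q[1],q[2],q[3],q[0]]).as_matrix();T[:3,3]=s["position"];return T
def cam(im,s=None):
    if "R" in im: return im["mtx"],im["R"],im["t"]
    M=toolT(s)@im["tool_from_camera"];M=np.linalg.inv(M);return im["mtx"],M[:3,:3],M[:3,3]
def ray(c,px):
    K,R,t=c;d=R.T@np.linalg.solve(K,np.array([px[0],px[1],1.]));return -R.T@t,d/np.linalg.norm(d)
def onz(c,px,z):
    o,d=ray(c,px);return o+d*(z-o[2])/d[2]
def tri(rs):
    A=0;b=0
    for o,d in rs:
        P=np.eye(3)-np.outer(d,d);A=A+P;b=b+P@o
    X=np.linalg.solve(A,b);return X,[np.linalg.norm((np.eye(3)-np.outer(d,d))@(X-o)) for o,d in rs]
def proj(c,X):
    K,R,t=c;p=K@(R@np.asarray(X)+t);return p[:2]/p[2]
def crop(img,x0,y0,x1,y1,k,name):
    cv2.imwrite(name,cv2.resize(img[y0:y1,x0:x1],None,fx=k,fy=k,interpolation=cv2.INTER_CUBIC))
E
python3 - <<'E'
from h import *
a=cv2.imread("pics/top0.png");b=cv2.imread("pics/scene0.png")
crop(a,310,200,410,290,6,"pics/tp.png")
crop(a,140,140,250,230,6,"pics/tc.png")
crop(b,190,140,290,220,7,"pics/sp.png")
crop(b,240,155,340,235,7,"pics/sc.png")
E
```

```text
(no output)
```

View pics/tp.png

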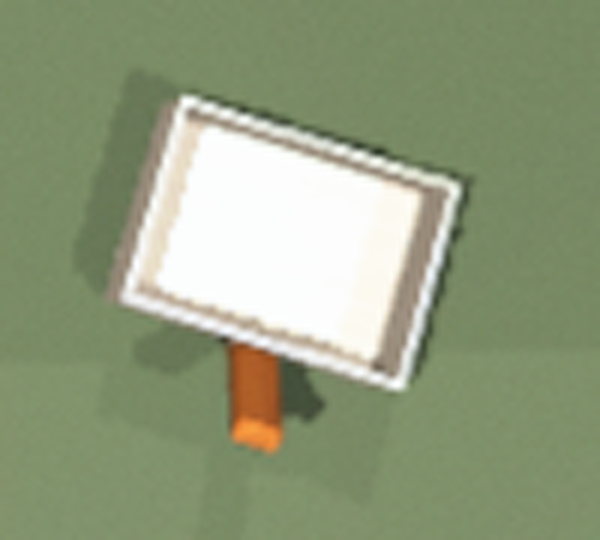

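View pics/tc.png

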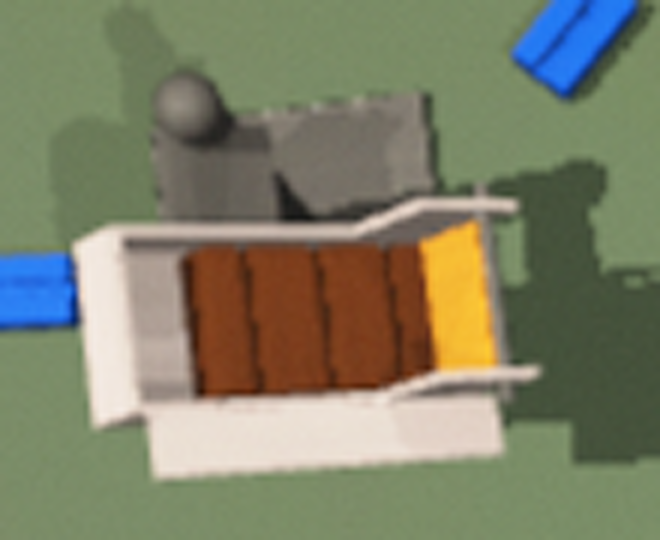

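View pics/sp.png

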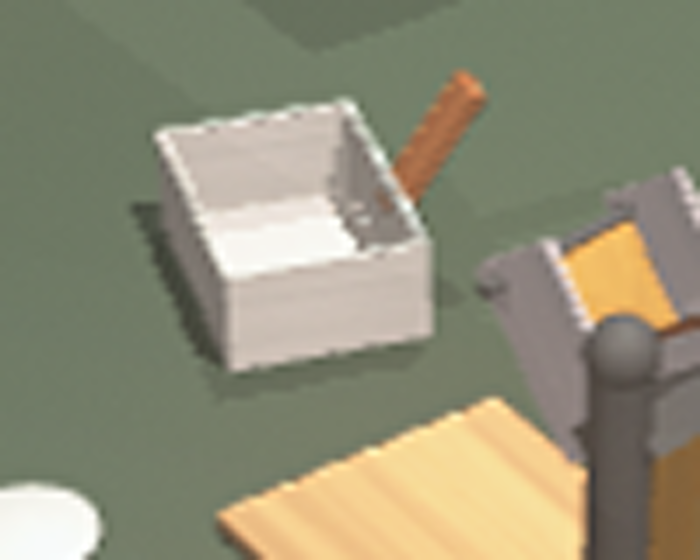

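View pics/sc.png

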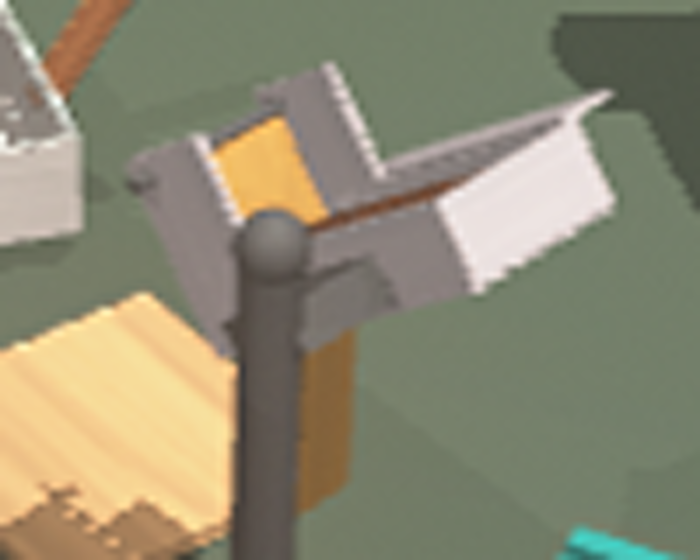

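```bash
cat > m1.py <<'E'
from h import *
t=get_image("top");s=get_image("scene");ct=cam(t);cs=cam(s)
f=lambda p,k,o:np.array([(p[0]+.5)/k-.5+o[0],(p[1]+.5)/k-.5+o[1]])
def T(p,o=(310,200),k=6):return ray(ct,f(p,k,o))
def S(p,o=(190,140),k=7):return ray(cs,f(p,k,o))
P={}
for n,a,b in [("++",(182,95),(228,278)),("+-",(462,183),(155,133)),("--",(405,388),(350,98)),("-+",(120,298),(430,240)),("hend",(257,434),(472,86))]:
    X,e=tri([T(a),S(b)]);P[n]=X;print(n,X.round(4),np.round(e,4))
# rim plane z .06
rim=[onz(ct,f(p,6,(310,200)),.06)[:2] for p in [(182,95),(462,183),(405,388),(120,298)]]
rim2=[onz(cs,f(p,7,(190,140)),.06)[:2] for p in [(228,278),(155,133),(350,98),(430,240)]]
for r in (rim,rim2):
    r=np.array(r);c=r.mean(0);y=(r[0]+r[3]-r[1]-r[2])/2;x=(r[0]+r[1]-r[2]-r[3])/2
    print("pan",c,np.linalg.norm(x),np.linalg.norm(y),np.degrees(np.arctan2(x[1],x[0])),np.degrees(np.arctan2(-y[0],y[1])))
C=(140,140);D=(240,155)
for n,a,b in [("pin+",(480,188),(135,178)),("pin-",(507,393),(262,95)),("post",(188,105),(275,245)),("lowwall+",(518,205),(200,140)),("lowwall-",(538,372),(328,65)),("flang up -x",(155,478),(610,93)),("wallcorner-",(147,412),(470,292))]:
    X,e=tri([T(a,C),S(b,D)]);print(n,X.round(4),np.round(e,4))
print("foot",[onz(cs,p,.012).round(4) for p in [(242,283),(273,262),(311,284),(277,304)]])
print("board top",[onz(ct,p,.012).round(4) for p in [(251,194),(303.5,193),(303.5,246),(251,247)]])
E
python3 m1.py
```

```text
++ [ 0.5992 -0.2402  0.0592] [0.002 0.002]
+- [ 0.5548 -0.3861  0.057 ] [0.002 0.002]
-- [ 0.4489 -0.3525  0.0591] [0.0024 0.0024]
-+ [ 0.4947 -0.2068  0.0607] [0.0011 0.0011]
hend [ 0.4271 -0.2661  0.1019] [0.0022 0.0022]
pan [ 0.52579781 -0.29733304] 0.11042349244260687 0.15231831135102347 -17.490527923222736 -17.034741368883424
pan [ 0.52400271 -0.29343496] 0.11078934811944346 0.14902892870813184 -16.03655203752351 -17.075534241330764
pin+ [0.6938 0.1189 0.2935] [0.0008 0.0008]
pin- [0.6095 0.1016 0.2913] [0.0056 0.0056]
post [0.7184 0.2382 0.3405] [0.0016 0.0016]
lowwall+ [0.6739 0.111  0.3019] [0.0152 0.0152]
lowwall- [0.6015 0.1011 0.305 ] [0.015 0.015]
flang up -x [0.5621 0.244  0.3507] [0.001 0.001]
wallcorner- [0.609  0.2511 0.2809] [0.0164 0.0164]
foot [array([0.8   , 0.1878, 0.012 ]), array([0.6742, 0.1698, 0.012 ]), array([0.6391, 0.3064, 0.012 ]), array([0.7654, 0.3097, 0.012 ])]
board top [array([0.6719, 0.0374, 0.012 ]), array([ 0.6769, -0.1334,  0.012 ]), array([ 0.5055, -0.1325,  0.012 ]), array([0.501 , 0.0357, 0.012 ])]
```

```bash
cat >> h.py <<'E'
def rows(Rt,pt,s=None,Rc=None,pc=None):
    s=s or get_state();T=toolT(s)
    if Rc is None:Rc=T[:3,:3];pc=T[:3,3]
    dp=Rc.T@(np.asarray(pt)-pc)*100
    rv=np.degrees(Ro.from_matrix(Rc.T@Rt).as_rotvec())/8
    return dp.round(2),rv.round(3)
def handR(yaw,sign,tilt=34):
    a=np.radians(tilt);y=np.array([np.sin(a),0,-np.cos(a)]);z=np.array([0,sign,0.]);x=np.cross(y,z)
    return Ro.from_euler('z',yaw,degrees=True).as_matrix()@np.stack([x,y,z],1)
E
python3 - <<'E'
from h import *
s=get_state();T=toolT(s);print(T.round(3))
yaw=-17;c=np.array([.525,-.2955,0])
for sg in(1,-1):
    R=handR(yaw,sg);g=c+Ro.from_euler('z',yaw,degrees=True).apply([-.086,0,.081]);tcp=g+R[:,1]*.0187
    print(sg,g.round(4),tcp.round(4),"pre100",*rows(R,tcp-.1*R[:,1]))
    print(R.round(3))
E
```

```text
[[ 0.901 -0.     0.434  0.249]
 [-0.434 -0.001  0.901  0.518]
 [-0.    -1.    -0.001  0.231]
 [ 0.     0.     0.     1.   ]]
1 [ 0.4428 -0.2704  0.081 ] [ 0.4528 -0.2734  0.0655] pre100 [ 47.13   8.3  -63.3 ] [ 0.329 -1.055 -4.243]
[[ 0.793  0.535  0.292]
 [-0.242 -0.163  0.956]
 [ 0.559 -0.829  0.   ]]
-1 [ 0.4428 -0.2704  0.081 ] [ 0.4528 -0.2734  0.0655] pre100 [ 47.13   8.3  -63.3 ] [ 6.274 20.517  0.487]
[[-0.793  0.535 -0.292]
 [ 0.242 -0.163 -0.956]
 [-0.559 -0.829  0.   ]]
```

```bash
python3 -m jog '[0,24,3,-32,0.33,-1.06,-4.24, 0,24,3,-32,0.33,-1.06,-4.24, 0,24,3,-32,0.33,-1.06,-4.24, 0,24,3,-32,0.33,-1.06,-4.24, 0,24,3,-32,0.33,-1.06,-4.24, 0,24,3,-32,0.33,-1.06,-4.24, 0,24,3,-32,0.33,-1.06,-4.24, 0,24,3,-32,0.33,-1.06,-4.24]'
python3 - <<'E'
from h import *
s=get_state();im=get_image("wrist");cv2.imwrite("pics/w1.png",im["color"]);print(s["qpos"],s["position"],s["clock"],s["contact_force"])
np.save("w1.npy",toolT(s))
for n,X in [("hinge",[.6517,.1103,.292]),("lip",[.643,.1587,.235])]:print(n,proj(cam(im,s),X))
E
```

```text
clock: 1.25
position: [0.3264, 0.1236, 0.2012]
ee_rot: [-0.638, 0.699, 0.103, 0.306]
contact_force: [0.4, -1.0, 0.2]
width: 0.0853
[ 0.63644791 -0.20734067  2.2626666  -0.66055471  0.82297853 -0.23817874] [0.32635148 0.12359531 0.20122447] 1.25 [ 0.37313099 -1.03913824  0.22155584]
hinge [316.45150104 423.51122027]
lip [345.89176323 368.57925511]
```

View pics/w1.png

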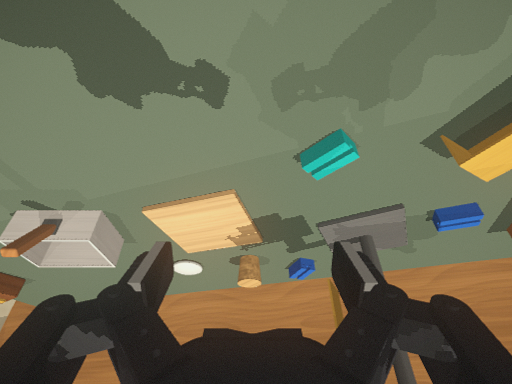

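Run:
```python
from h import *
yaw=-17;c=np.array([.525,-.2955,0]);R=handR(yaw,1);g=c+Ro.from_euler('z',yaw,degrees=True).apply([-.086,0,.081]);tcp=g+R[:,1]*.0187
print(rows(R,tcp-.1*R[:,1]))
```

```text
(array([ 12.13,  14.49, -34.42]), array([-0.008, -0.023,  0.002]))
```

```bash
python3 -m jog '[0,12.1,14.5,-34.4,0,0,0, 0,12.1,14.5,-34.4,0,0,0, 0,12.1,14.5,-34.4,0,0,0, 0,12.1,14.5,-34.4,0,0,0, 0,12.1,14.5,-34.4,0,0,0, 0,12.1,14.5,-34.4,0,0,0, 0,12.1,14.5,-34.4,0,0,0, 0,12.1,14.5,-34.4,0,0,0, 0,12.1,14.5,-34.4,0,0,0]'
python3 - <<'E'
from h import *
s=get_state();im=get_image("wrist");cv2.imwrite("pics/w2.png",im["color"]);print(s["qpos"],s["position"],s["clock"])
c=cam(im,s)
Rz=Ro.from_euler('z',-17,degrees=True);P=np.array([.525,-.2955,0])
for X in [(-.103,0,.106),(-.086,0,.081),(.055,.075,.06),(.055,-.075,.06),(-.055,-.075,.06),(-.055,.075,.06)]:print(X,proj(c,P+Rz.apply(X)).round(1))
E
```

```text
clock: 2.42
position: [0.3884, -0.1792, 0.1536]
ee_rot: [-0.64, 0.698, 0.105, 0.303]
contact_force: [1.3, 0.3, 0.9]
width: 0.0854
[-0.86829043 -0.12497781  2.35406107  0.68777545  0.50151058 -2.68876908] [ 0.3883509  -0.17915449  0.15356439] 2.425
(-0.103, 0, 0.106) [167.  228.3]
(-0.086, 0, 0.081) [176.1 214.9]
(0.055, 0.075, 0.06) [252.6 257.2]
(0.055, -0.075, 0.06) [146.8 257.2]
(-0.055, -0.075, 0.06) [117.2 214.3]
(-0.055, 0.075, 0.06) [253.2 214.4]
```

View pics/w2.png

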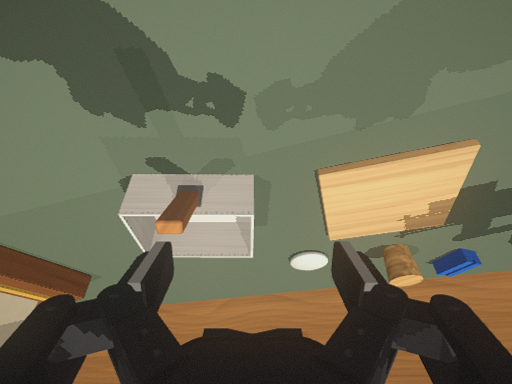

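```bash
cat > g.py <<'E'
from h import *
yaw=-17;c=np.array([.525,-.2955,0]);R=handR(yaw,1);g=c+Ro.from_euler('z',yaw,degrees=True).apply([-.086,0,.081]);tcp=g+R[:,1]*.0187
if __name__=="__main__":
    print(rows(R,tcp+[0,0,.1]),rows(R,tcp),tcp)
E
python3 g.py
```

```text
(array([ 7.51,  3.96, -6.03]), array([ 0.068, -0.029,  0.025])) (array([ 1.89, 12.23, -5.97]), array([ 0.068, -0.029,  0.025])) [ 0.45275778 -0.27341334  0.065497  ]
```

```bash
python3 -m jog '[0,8,3,-5,0,0,0, 0,8,3,-5,0,0,0, 0,8,3,-5,0,0,0, 0,8,3,-5,0,0,0]'; python3 g.py;python3 -c "
from h import *
print(get_state()['qpos'])"
```

```text
clock: 2.98
position: [0.4524, -0.2496, 0.172]
ee_rot: [-0.64, 0.698, 0.104, 0.302]
contact_force: [-0.7, 0.4, -0.5]
width: 0.0851
(array([ 0.24,  0.94, -2.27]), array([-0.031,  0.009, -0.037])) (array([-5.31,  9.26, -2.3 ]), array([-0.031,  0.009, -0.037])) [ 0.45275778 -0.27341334  0.065497  ]
[-0.85585545  0.0068684   2.17548631  0.62568061  0.53374741 -2.60912557]
```

```bash
python3 -m jog '[0,-1.5,3.8,-2.3,0,0,0, 0,-1.5,3.8,-2.3,0,0,0, 0,-1.5,3.8,-2.3,0,0,0]'; python3 g.py
python3 - <<'E'
from h import *
s=get_state();im=get_image("wrist");cv2.imwrite("pics/w3.png",im["color"]);print(s["qpos"])
im=get_image("top");crop(im["color"],300,180,420,300,5,"pics/t3.png")
E
```

```text
clock: 3.35
position: [0.4584, -0.2707, 0.1405]
ee_rot: [-0.639, 0.702, 0.096, 0.3]
contact_force: [-0.0, -0.1, 0.6]
width: 0.0854
(array([ 0.98, -2.35, -0.43]), array([ 0.043, -0.022, -0.137])) (array([-4.46,  6.05, -0.4 ]), array([ 0.043, -0.022, -0.137])) [ 0.45275778 -0.27341334  0.065497  ]
[-0.86762138  0.08330151  2.18874861  0.69715762  0.46606471 -2.70358616]
```

View pics/w3.png

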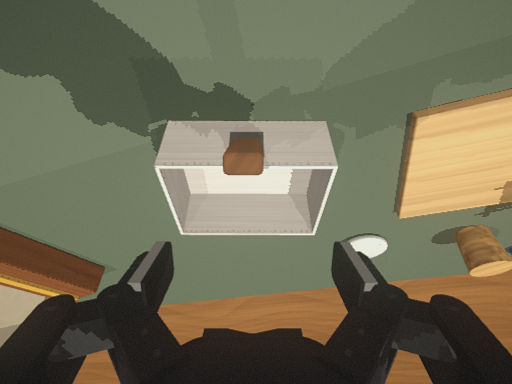

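View pics/t3.png

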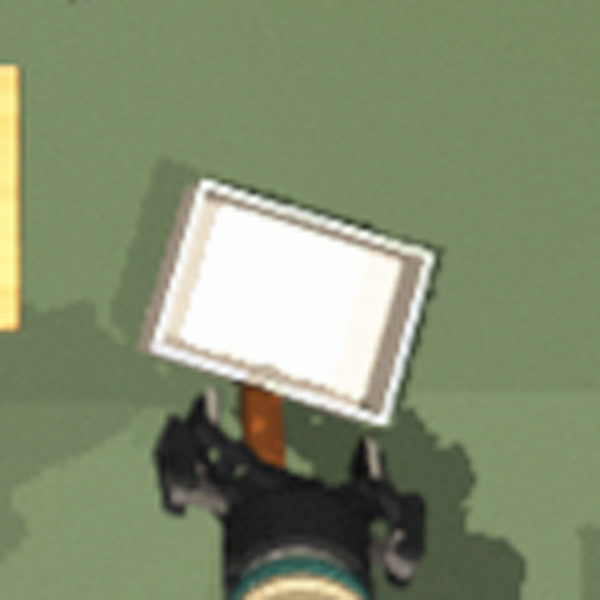

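```bash
cat > fk.py <<'E'
from h import *
from scipy.optimize import least_squares
D=[([1.00098358,2.76571140e-01,1.50612811,0,1.36071497,-.121005826],[.24920966,.5175956,.23045533],[-0.6887697,0.68998526,-0.15756071,0.15713457]),
([.63644791,-.20734067,2.2626666,-.66055471,.82297853,-.23817874],[.32635148,.12359531,.20122447],[-0.638,0.699,0.103,0.306]),
([-.86829043,-.12497781,2.35406107,.68777545,.50151058,-2.68876908],[.3883509,-.17915449,.15356439],[-.64,.698,.105,.303]),
([-.85585545,.0068684,2.17548631,.62568061,.53374741,-2.60912557],[.4524,-.2496,.172],[-.64,.698,.104,.302]),
([-.86762138,.08330151,2.18874861,.69715762,.46606471,-2.70358616],[.4584,-.2707,.1405],[-.639,.702,.096,.3])]
Z=lambda a:Ro.from_euler('z',a).as_matrix();Y=lambda a:Ro.from_euler('y',a).as_matrix()
Q=lambda q:Ro.from_quat([q[1],q[2],q[3],q[0]]).as_matrix()
E3=np.array([0,0,1.]);
S4=S6=1
def Rj(q):return Z(q[0])@Y(q[1]+q[2])@Z(S4*q[3])@Y(q[4])@Z(S6*q[5])
def fkp(q,p):
    A=Z(q[0]);B=A@Y(q[1]);C=B@Y(q[2]);W=C@Z(S4*q[3])
    G=W@Y(q[4]); return A@[p[0],p[1],p[2]]+B@(p[3]*E3)+C@[p[4],p[5],p[6]]*1.0+G@[0,p[7],p[8]]
def fit():
    global S4,S6
    best=None
    for S4 in(1,-1):
        for S6 in(1,-1):
            Cs=[Rj(q).T@Q(o) for q,_,o in D];M=Ro.from_matrix(Cs).mean()
            e=max((M.inv()*Ro.from_matrix(Cs)).magnitude())
            if best is None or e<best[0]:best=(e,S4,S6,M.as_matrix())
    e,S4,S6,M=best
    r=least_squares(lambda p:np.concatenate([np.append(fkp(q,p)-x,0) for q,x,_ in D]+[1e-3*np.array(p[[0,1,4,5,7]])]),[0,0,.3,.35,0,0,.3,0,.25],x_scale=.1)
    return e,M,r.x,r.fun
e,M,p,f=fit()
def ik(Rt,pt,q0):
    lo=np.array([-2.89,-.75,.22,-1.18,.11,-2.7]);hi=np.array([2.89,2.08,2.7,4.32,2.71,2.7])
    g=lambda q:np.concatenate([(fkp(q,p)-pt)*5,Ro.from_matrix((Rj(q)@M).T@Rt).as_rotvec()])
    r=least_squares(g,np.clip(q0,lo+.01,hi-.01),bounds=(lo,hi));return r.x,np.linalg.norm(r.fun)
if __name__=="__main__":
    print(np.degrees(e),S4,S6,M.round(3));print(p.round(4));print(np.abs(f).max())
E
python3 fk.py
```

```text
0.06142733159327639 1 1 [[ 0.  0. -1.]
 [-1. -0. -0.]
 [-0.  1.  0.]]
[0.     0.0347 0.1369 0.6297 0.0605 0.0347 0.4211 0.     0.3645]
6.046134344238069e-05
```

```bash
cat > plan.py <<'E'
from fk import *
LIP=np.array([.643,.1587,0]);CY=10
def hand(pc,yaw,sg,tilt):  # pc: pan centre underside
    R=handR(yaw,sg,tilt);g=np.array(pc)+Ro.from_euler('z',yaw,degrees=True).apply([-.086,0,.081]);return R,g+R[:,1]*.0187
def chute(x,y,zu):return LIP+Ro.from_euler('z',CY,degrees=True).apply([x,y,0])+[0,0,zu]
if __name__=="__main__":
  st=[("grasp",[.525,-.2955,0],-17),("lift",[.525,-.2955,.12],-17),("side",chute(-.25,.09,.103),CY),("in",chute(0,.09,.103),CY),("push",chute(0,-.035,.103),CY),("low",chute(0,-.035,.05),CY),("board",[.5888,-.048,.012],1),("boardup",[.5888,-.048,.1],1)]
  for sg in(1,-1):
   for t in(34,25,15):
    print(sg,t)
    for n,pc,yaw in st:
        R,x=hand(pc,yaw,sg,t);best=None
        for q0 in([-.5,.1,2.1,.5,.6,-2.5*sg if sg>0 else .5],[0,.1,2,0,.6,-1.5 if sg>0 else 1.5],[-.5,.1,2.1,3.6,.6,0],[0,0,2,-.5,.6,1]):
            q,e=ik(R,x,np.array(q0))
            if best is None or e<best[1]-1e-4:best=(q,e)
        print("  ",n,best[0].round(2),round(best[1],3))
E
python3 plan.py
```

```text
1 34
   grasp [-0.91  0.24  2.35  1.49  0.34  2.7 ] 0.03
   lift [-0.9   0.01  2.13  0.62  0.58 -2.63] 0.0
   side [ 0.59 -0.24  2.38 -0.49  0.5  -0.77] 0.0
   in [ 0.34  0.14  2.04 -0.25  0.39 -1.2 ] 0.0
   push [ 0.02  0.11  2.08  0.24  0.38 -1.93] 0.0
   low [ 0.02  0.19  2.16  0.4   0.23 -2.1 ] 0.0
   board [-0.4   0.19  2.38  1.67  0.23  2.7 ] 0.043
   boardup [-0.39  0.01  2.2   0.55  0.44 -2.42] 0.0
1 25
   grasp [-0.83  0.22  2.2   0.58  0.4  -2.61] 0.0
   lift [-0.83  0.05  2.01  0.33  0.73 -2.31] 0.0
   side [ 0.5  -0.2   2.28 -0.22  0.66 -1.09] 0.0
   in [ 0.32  0.17  1.91 -0.11  0.63 -1.35] 0.0
   push [ 0.03  0.14  1.95  0.1   0.62 -1.78] 0.0
   low [ 0.03  0.21  2.03  0.13  0.47 -1.81] 0.0
   board [-0.34  0.18  2.22  0.42  0.37 -2.3 ] 0.0
   boardup [-0.34  0.04  2.08  0.25  0.62 -2.1 ] 0.0
1 15
   grasp [-0.76  0.26  2.06  0.21  0.6  -2.19] 0.0
   lift [-0.76  0.11  1.89  0.15  0.92 -2.11] 0.0
   side [ 0.44 -0.14  2.17 -0.09  0.86 -1.26] 0.0
   in [ 0.31  0.23  1.78 -0.04  0.88 -1.41] 0.0
   push [ 0.05  0.2   1.81  0.04  0.87 -1.72] 0.0
   low [ 0.05  0.26  1.89  0.
[... 611 characters left out ...]
0.73  0.83] 0.0
   side [ 0.51 -0.2   2.28 -0.22  0.66  2.05] 0.0
   in [ 0.32  0.17  1.91 -0.11  0.63  1.79] 0.0
   push [0.03 0.14 1.95 0.1  0.62 1.36] 0.0
   low [0.03 0.21 2.03 0.13 0.47 1.33] 0.0
   board [-0.34  0.18  2.22  0.43  0.36  0.84] 0.0
   boardup [-0.34  0.04  2.08  0.26  0.62  1.04] 0.0
-1 15
   grasp [-0.76  0.26  2.06  0.21  0.6   0.95] 0.0
   lift [-0.76  0.11  1.89  0.15  0.92  1.03] 0.0
   side [ 0.44 -0.14  2.17 -0.09  0.86  1.88] 0.0
   in [ 0.31  0.23  1.78 -0.04  0.88  1.73] 0.0
   push [0.05 0.2  1.81 0.04 0.87 1.42] 0.0
   low [0.05 0.26 1.89 0.05 0.73 1.42] 0.0
   board [-0.29  0.22  2.08  0.14  0.6   1.16] 0.0
   boardup [-0.29  0.1   1.95  0.11  0.84  1.2 ] 0.0
```

Run:
```python
from plan import *
for t in(26,28,30,32):
    print(t)
    for n,pc,yaw in [("pre",[.525,-.2955,.075],-17),("grasp",[.525,-.2955,0],-17),("lift",[.525,-.2955,.15],-17),("push",chute(-.01,-.035,.1),CY),("low",chute(-.01,-.035,.05),CY),("board",[.5888,-.048,.012],1),("board5",[.5888,-.048,.012],5)]:
        R,x=hand(pc,yaw,1,t);q,e=ik(R,x,np.array([-.5,.1,2.1,.5,.6,-2.5]));print("  ",n,q.round(2),round(e,3))
```

```text
26
   pre [-0.84  0.1   2.1   0.42  0.59 -2.42] 0.0
   grasp [-0.84  0.22  2.21  0.64  0.38 -2.67] 0.0
   lift [-0.84  0.01  1.97  0.32  0.79 -2.3 ] 0.0
   push [ 0.03  0.13  1.99  0.12  0.58 -1.8 ] 0.0
   low [ 0.03  0.19  2.06  0.15  0.44 -1.84] 0.0
   board [-0.34  0.18  2.23  0.48  0.34 -2.35] 0.0
   board5 [-0.39  0.18  2.22  0.56  0.38 -2.53] 0.0
28
   pre [-0.85  0.09  2.13  0.49  0.55 -2.5 ] 0.0
   grasp [-0.83  0.22  2.22  0.68  0.36 -2.7 ] 0.023
   lift [-0.85 -0.    2.    0.37  0.75 -2.35] 0.0
   push [ 0.03  0.12  2.02  0.14  0.53 -1.82] 0.0
   low [ 0.03  0.18  2.09  0.19  0.39 -1.88] 0.0
   board [-0.36  0.17  2.26  0.61  0.3  -2.49] 0.0
   board5 [-0.4   0.18  2.25  0.7   0.35 -2.67] 0.0
30
   pre [-0.87  0.09  2.15  0.57  0.52 -2.59] 0.0
   grasp [-0.82  0.22  2.23  0.69  0.34 -2.7 ] 0.052
   lift [-0.87 -0.01  2.03  0.42  0.72 -2.4 ] 0.0
   push [ 0.02  0.11  2.05  0.17  0.48 -1.85] 0.0
   low [ 0.02  0.18  2.12  0.24  0.33 -1.93] 0.0
   board [-0.37  0.17  2.29  0.78  0.27 -2.67] 0.0
   board5 [-0.4   0.17  2.26  0.73  0.33 -2.7 ] 0.024
32
   pre [-0.88  0.08  2.18  0.67  0.49 -2.69] 0.0
   grasp [-0.81  0.21  2.24  0.71  0.32 -2.7 ] 0.081
   lift [-0.88 -0.02  2.05  0.48  0.69 -2.47] 0.0
   push [ 0.02  0.1   2.07  0.2   0.42 -1.89] 0.0
   low [ 0.02  0.18  2.15  0.31  0.28 -2.  ] 0.0
   board [-0.36  0.17  2.29  0.82  0.25 -2.7 ] 0.025
   board5 [-0.39  0.17  2.27  0.74  0.31 -2.7 ] 0.052
```

```bash
cat > g2.py <<'E'
import sys
from plan import *
s=get_state()
R,x=hand([.525,-.2955,float(sys.argv[1])],-17,1,24)
print(rows(R,x,s),s["position"],s["qpos"].round(3),x.round(4))
E
python3 g2.py .08
```

```text
(array([-0.51, -0.65, -0.36]), array([ 0.05 , -0.027,  1.124])) [ 0.45859367 -0.27145014  0.14124823] [-0.868  0.082  2.188  0.697  0.466 -2.704] [ 0.45   -0.2726  0.1439]
```

```bash
python3 -m jog '[0,-0.5,-0.65,-0.35,0.05,-0.03,1.12, 0,-0.5,-0.65,-0.35,0.05,-0.03,1.12, 0,-0.5,-0.65,-0.35,0.05,-0.03,1.12]'; python3 g2.py .08
python3 - <<'E'
from h import *
s=get_state();im=get_image("wrist");cv2.imwrite("pics/w4.png",im["color"])
c=cam(im,s);Rz=Ro.from_euler('z',-17,degrees=True);P=np.array([.525,-.2955,0])
for X in [(-.103,.012,.106),(-.103,-.012,.106),(.055,.075,.06),(.055,-.075,.06),(-.055,-.075,.06),(-.055,.075,.06)]:print(X,proj(c,P+Rz.apply(X)).round(1))
E
```

```text
clock: 3.82
position: [0.451, -0.2736, 0.1448]
ee_rot: [-0.662, 0.706, 0.044, 0.248]
contact_force: [0.4, -0.4, -0.4]
width: 0.0855
(array([-0.15,  0.03,  0.07]), array([0.008, 0.006, 0.018])) [ 0.45101648 -0.27359038  0.14476626] [-0.821  0.101  2.065  0.351  0.635 -2.344] [ 0.45   -0.2726  0.1439]
(-0.103, 0.012, 0.106) [269.6 169.1]
(-0.103, -0.012, 0.106) [231.  169.1]
(0.055, 0.075, 0.06) [317.5 255.5]
(0.055, -0.075, 0.06) [185.  255.3]
(-0.055, -0.075, 0.06) [164.2 180.7]
(-0.055, 0.075, 0.06) [337.7 180.9]
```

View pics/w4.png

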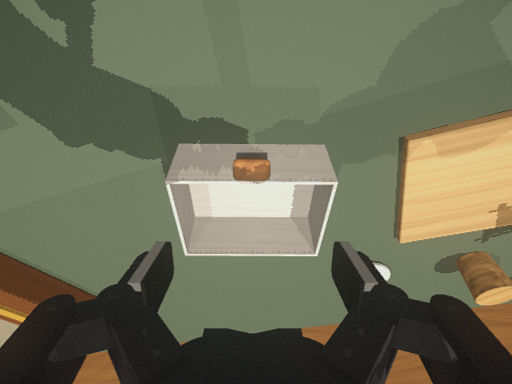

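```bash
python3 g2.py 0.0;python3 g2.py 0.04
```

```text
(array([-3.31,  7.29,  0.02]), array([ 0.   , -0.   ,  0.009])) [ 0.45040122 -0.27286057  0.14397224] [-0.821  0.101  2.066  0.352  0.635 -2.344] [ 0.45   -0.2726  0.0639]
(array([-1.67,  3.64,  0.02]), array([ 0.   , -0.   ,  0.009])) [ 0.45040122 -0.27286057  0.14397224] [-0.821  0.101  2.066  0.352  0.635 -2.344] [ 0.45   -0.2726  0.1039]
```

```bash
python3 -m jog '[0,-1.6,3.6,0,0,0,0, 0,-3.3,7.3,0,0,0,0, 0,-3.3,7.3,0,0,0,0, 0,-3.3,7.3,0,0,0,0]'; python3 g2.py 0.0
python3 - <<'E'
from h import *
im=get_image("wrist");cv2.imwrite("pics/w5.png",im["color"])
E
```

```text
clock: 4.38
position: [0.4501, -0.2736, 0.0641]
ee_rot: [-0.662, 0.706, 0.043, 0.249]
contact_force: [0.2, -0.4, -0.0]
width: 0.085
(array([-0.05,  0.  ,  0.09]), array([ 0.006, -0.01 ,  0.008])) [ 0.45014749 -0.27359897  0.06414648] [-0.823  0.226  2.183  0.53   0.415 -2.549] [ 0.45   -0.2726  0.0639]
```

View pics/w5.png

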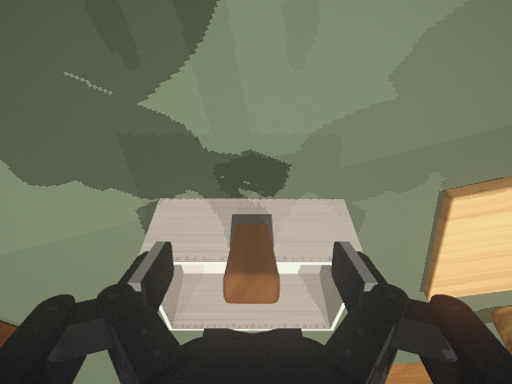

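Handle (bar 225–280, rows 215–303) sits centred between the jaws. Close.

```bash
python3 -m jog '[255,0,0,0,0,0,0, 255,0,0,0,0,0,0, 255,0,0,0,0,0,0, 255,0,0,0,0,0,0, 255,0,0,0,0,0,0, 255,0,0,0,0,0,0]' 100; python3 g2.py 0.0
```

```text
clock: 5.18
position: [0.45, -0.2734, 0.0638]
ee_rot: [-0.662, 0.706, 0.043, 0.248]
contact_force: [-3.2, 1.1, 5.2]
width: 0.0231
(array([-0.01, -0.02,  0.08]), array([ 0.005, -0.006,  0.006])) [ 0.44998466 -0.2733787   0.06379194] [-0.822  0.227  2.183  0.531  0.415 -2.55 ] [ 0.45   -0.2726  0.0639]
```

```bash
cat > st.py <<'E'
from plan import *
# hand<->pan calibration: measured hand at grasp equals hand([.525,-.2955,0],-17,1,24)
ST={"lift":([.525,-.2955,.05],-17),"B":(chute(-.012,-.20,.046),CY),"C":(chute(-.012,.09,.046),CY),"D":(chute(-.012,.09,.101),CY),"E":(chute(-.012,-.035,.101),CY),"F":(chute(-.012,-.035,.045),CY),
"bu":([.5888,-.048,.05],1),"bd":([.5888,-.048,.012],1)}
def go(n,dz=0):
    s=get_state();pc,yaw=ST[n];R,x=hand(np.array(pc)+[0,0,dz],yaw,1,24);q,e=ik(R,x,s["qpos"])
    print(n,*rows(R,x,s),"tgt",x.round(3),"q",q.round(2),round(e,3),"now",s["qpos"].round(2),"F",s["contact_force"].round(1),"w",round(s["width"],4))
if __name__=="__main__":
    import sys
    for a in sys.argv[1:]:go(a)
E
python3 st.py lift B C D E F bu bd
```

```text
lift [ 2.03 -4.59  0.08] [ 0.005 -0.006  0.006] tgt [ 0.45  -0.273  0.114] q [-0.82  0.14  2.11  0.4   0.55 -2.4 ] 0.0 now [-0.82  0.23  2.18  0.53  0.41 -2.55] F [-3.2  1.1  5.2] w 0.0231
B [ 8.11 -1.44 25.05] [ 1.379 -3.089  0.006] tgt [ 0.589 -0.054  0.11 ] q [-0.33  0.24  1.99  0.37  0.57 -2.36] 0.0 now [-0.82  0.23  2.18  0.53  0.41 -2.55] F [-3.2  1.1  5.2] w 0.0231
C [-3.93 -6.82 50.87] [ 1.379 -3.089  0.006] tgt [0.538 0.232 0.11 ] q [ 0.33  0.23  2.01 -0.13  0.5  -1.32] 0.0 now [-0.82  0.23  2.18  0.53  0.41 -2.55] F [-3.2  1.1  5.2] w 0.0231
D [ -1.69 -11.85  50.87] [ 1.379 -3.089  0.006] tgt [0.538 0.232 0.165] q [ 0.33  0.16  1.93 -0.1   0.64 -1.35] 0.0 now [-0.82  0.23  2.18  0.53  0.41 -2.55] F [-3.2  1.1  5.2] w 0.0231
E [ 3.5  -9.53 39.74] [ 1.379 -3.089  0.006] tgt [0.56  0.109 0.165] q [ 0.03  0.13  1.96  0.1   0.63 -1.78] 0.0 now [-0.82  0.23  2.18  0.53  0.41 -2.55] F [-3.2  1.1  5.2] w 0.0231
F [ 1.22 -4.41 39.74] [ 1.379 -3.089  0.006] tgt [0.56  0.109 0.109] q [ 0.03  0.2   2.05  0.13  0.48 -1.81] 0.0 now [-0.82  0.23  2.18  0.53  0.41 -2.55] F [-3.2  1.1  5.2] w 0.0231
bu [ 1.32 -4.91 23.19] [ 0.921 -2.061  0.006] tgt [ 0.51  -0.049  0.114] q [-0.33  0.12  2.15  0.29  0.5  -2.15] 0.0 now [-0.82  0.23  2.18  0.53  0.41 -2.55] F [-3.2  1.1  5.2] w 0.0231
bd [-0.23 -1.44 23.19] [ 0.921 -2.061  0.006] tgt [ 0.51  -0.049  0.076] q [-0.33  0.18  2.2   0.38  0.39 -2.25] 0.0 now [-0.82  0.23  2.18  0.53  0.41 -2.55] F [-3.2  1.1  5.2] w 0.0231
```

```bash
python3 - <<'E'
from h import *
c=cam(get_image("top"))
for n,p,z in [("stop",(270,161),.06),("lens",(317,169),.018),("blue",(236,145),.02)]:print(n,onz(c,p,z).round(3))
E
python3 -m jog '[255,2,-4.6,0,0,0,0, 255,2,-4.6,0,0,0,0, 255,2,-4.6,0,0,0,0, 255,2,-4.6,0,0,0,0]'
python3 - <<'E'
from h import *
im=get_image("scene");crop(im["color"],180,100,320,240,4,"pics/s6.png")
im=get_image("wrist");cv2.imwrite("pics/w6.png",im["color"])
E
```

```text
stop [ 0.772 -0.022  0.06 ]
lens [ 0.756 -0.177  0.018]
blue [0.832 0.088 0.02 ]
clock: 5.72
position: [0.4483, -0.2717, 0.1115]
ee_rot: [-0.664, 0.705, 0.042, 0.247]
contact_force: [-0.1, -0.3, -3.5]
width: 0.0225
```

View pics/s6.png

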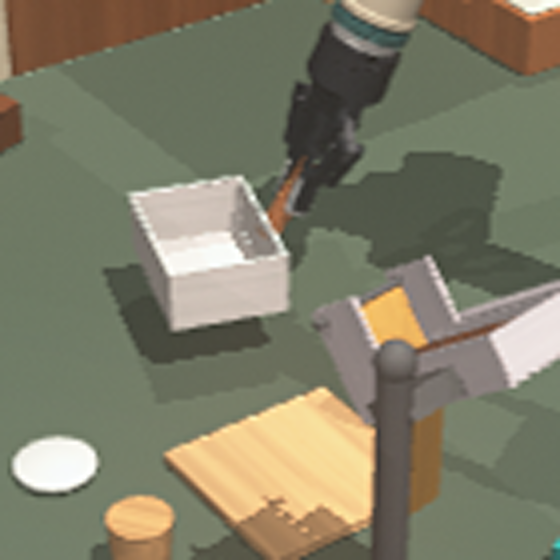

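View pics/w6.png

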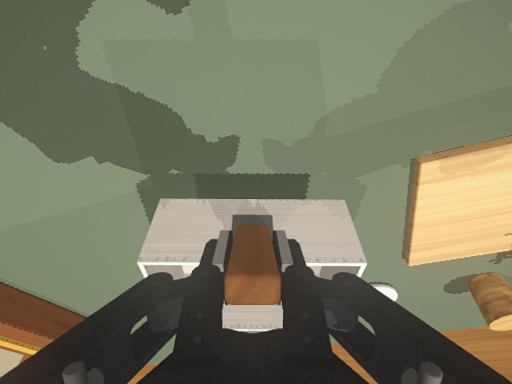

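```bash
sed -i 's/chute(-.012,-.20,.046)/chute(-.06,-.20,.046)/' st.py; python3 st.py B
```

```text
B [ 2.39  1.31 22.79] [ 1.358 -3.098 -0.018] tgt [ 0.541 -0.062  0.11 ] q [-0.39  0.18  2.08  0.42  0.57 -2.46] 0.0 now [-0.82  0.15  2.12  0.4   0.55 -2.4 ] F [-0.8 -0.1 -2.4] w 0.0227
```

```bash
python3 -m jog '[255,0.6,0.3,5,0.3,-0.7,0, 255,1.2,0.6,10,0.7,-1.5,0, 255,1.8,1,16,1,-2.3,0, 255,2.4,1.3,22.8,1.36,-3.1,0, 255,2.4,1.3,22.8,1.36,-3.1,0, 255,2.4,1.3,22.8,1.36,-3.1,0, 255,2.4,1.3,22.8,1.36,-3.1,0, 255,2.4,1.3,22.8,1.36,-3.1,0]'; python3 st.py B C
python3 - <<'E'
from h import *
s=get_state();im=get_image("scene");crop(im["color"],180,120,320,260,4,"pics/s7.png");print(s["position"])
im=get_image("top");crop(im["color"],140,130,340,280,4,"pics/t7.png")
E
```

```text
clock: 6.82
position: [0.542, -0.0642, 0.1111]
ee_rot: [0.701, -0.677, -0.206, -0.086]
contact_force: [-0.2, -0.5, -2.3]
width: 0.0228
B [-0.07  0.1   0.2 ] [ 0.019 -0.006 -0.006] tgt [ 0.541 -0.062  0.11 ] q [-0.39  0.18  2.08  0.42  0.57 -2.46] 0.0 now [-0.39  0.18  2.08  0.41  0.57 -2.45] F [-0.2 -0.5 -2.3] w 0.0228
C [ 4.29  1.97 29.21] [ 0.019 -0.006 -0.006] tgt [0.538 0.232 0.11 ] q [ 0.33  0.23  2.01 -0.13  0.5  -1.32] 0.0 now [-0.39  0.18  2.08  0.41  0.57 -2.45] F [-0.2 -0.5 -2.3] w 0.0228
[ 0.5419949  -0.06423963  0.11113708]
```

View pics/s7.png

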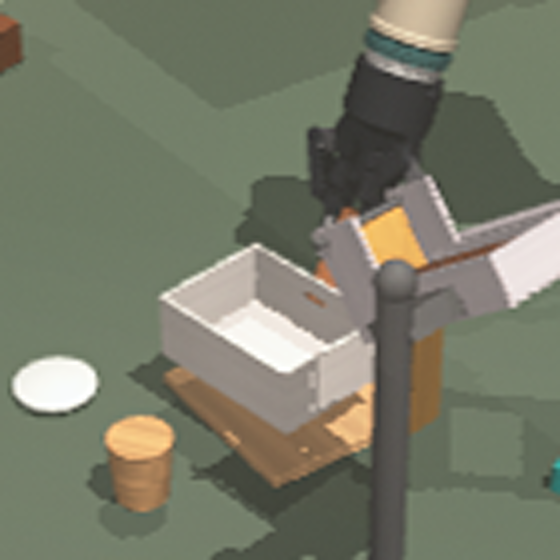

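View pics/t7.png

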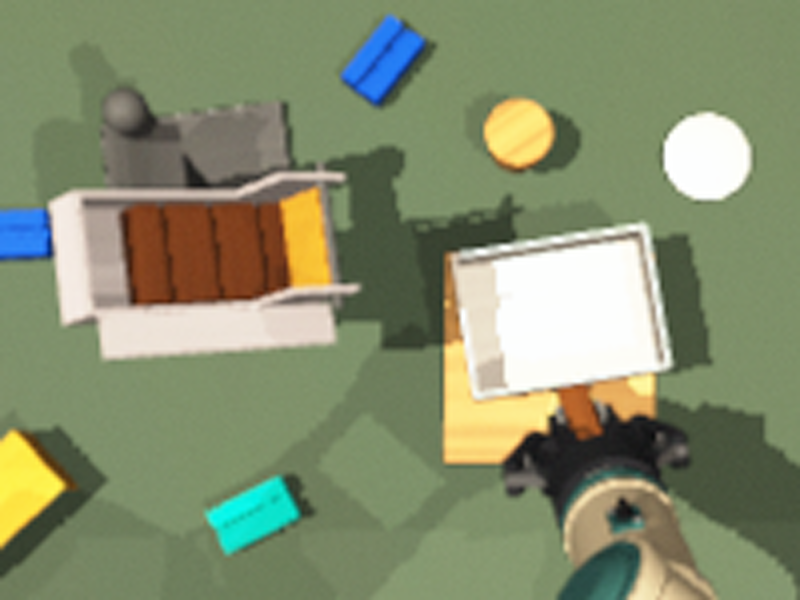

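Run:
```python
from h import *
ct=cam(get_image("top"));cs=cam(get_image("scene"))
f=lambda p,o:np.array([(p[0]+.5)/4-.5+o[0],(p[1]+.5)/4-.5+o[1]])
X={}
for n,a,b in [("+-",(645,226),(163,297)),("++",(452,256),(296,377)),("--",(671,367),(257,246))]:
    X[n],e=tri([ray(ct,f(a,(140,130))),ray(cs,f(b,(180,120)))]);print(n,X[n].round(4),np.round(e,4))
print((X["++"]+X["--"])/2)
y=X["++"]-X["+-"];print(np.degrees(np.arctan2(-y[0],y[1])))
from plan import *
print(chute(-.06,-.2,.107))
for n,a,b in [("pin-",(342,302),None)]:
    pass
# gate paddle tip corner in scene crop: bottom right (437,415),(405,432)
for p in [(438,413),(408,432),(440,330)]:
    o,d=ray(cs,f(p,(180,120)))
    # intersect vertical plane y_chute=0
    n=Ro.from_euler('z',CY,degrees=True).apply([0,1,0]);t=(LIP-o)@n/(d@n);q=o+t*d;print(q.round(4), Ro.from_euler('z',-CY,degrees=True).apply(q-LIP).round(4))
```

```text
+- [ 0.6837 -0.1135  0.1046] [0.002 0.002]
++ [0.6572 0.035  0.1045] [0.0047 0.0047]
-- [ 0.5767 -0.1329  0.1025] [0.0019 0.0019]
[ 0.61694218 -0.04896376  0.10346779]
10.134989267974358
[ 0.61864117 -0.04868044  0.107     ]Traceback (most recent call last):
  File "<stdin>", line 15, in <module>
TypeError: 'numpy.ndarray' object is not callable
```

```bash
python3 - <<'E'
from plan import *
cs=cam(get_image("scene"))
for p in [(438,413),(408,432),(440,330)]:
    px=np.array([(p[0]+.5)/4-.5+180,(p[1]+.5)/4-.5+120])
    o,d=ray(cs,px)
    n=Ro.from_euler('z',CY,degrees=True).apply([0,1,0]);t=(LIP-o)@n/(d@n);q=o+t*d;print(q.round(4), Ro.from_euler('z',-CY,degrees=True).apply(q-LIP).round(4))
E
python3 st.py C
```

```text
[0.6028 0.1516 0.1197] [-0.0408  0.      0.1197]
[0.6359 0.1575 0.121 ] [-0.0072  0.      0.121 ]
[0.6056 0.1521 0.1992] [-0.038   0.      0.1992]
C [ 4.28  1.99 29.14] [ 0.016  0.001 -0.004] tgt [0.538 0.232 0.11 ] q [ 0.33  0.23  2.01 -0.13  0.5  -1.32] 0.0 now [-0.39  0.18  2.08  0.41  0.57 -2.45] F [ 0.1 -0.5 -2.3] w 0.0224
```

```bash
python3 -m jog '[255,0.7,0.3,5,0,0,0, 255,1.5,0.7,10,0,0,0, 255,2.2,1,15,0,0,0, 255,2.9,1.4,20,0,0,0, 255,3.6,1.7,25,0,0,0, 255,4.3,2,29.1,0,0,0, 255,4.3,2,29.1,0,0,0, 255,4.3,2,29.1,0,0,0, 255,4.3,2,29.1,0,0,0]'; python3 st.py C D
python3 - <<'E'
from h import *
s=get_state();im=get_image("scene");crop(im["color"],220,120,360,260,4,"pics/s8.png")
im=get_image("top");crop(im["color"],120,130,320,280,4,"pics/t8.png")
E
```

```text
clock: 8.2
position: [0.5381, 0.2304, 0.1096]
ee_rot: [0.701, -0.677, -0.206, -0.086]
contact_force: [0.7, -1.0, -1.5]
width: 0.0227
C [ 0.05 -0.01  0.11] [ 0.019 -0.004 -0.012] tgt [0.538 0.232 0.11 ] q [ 0.33  0.23  2.01 -0.13  0.5  -1.32] 0.0 now [ 0.33  0.23  2.01 -0.13  0.5  -1.31] F [ 0.7 -1.  -1.5] w 0.0227
D [ 2.28 -5.04  0.1 ] [ 0.019 -0.004 -0.012] tgt [0.538 0.232 0.165] q [ 0.33  0.16  1.93 -0.1   0.64 -1.35] 0.0 now [ 0.33  0.23  2.01 -0.13  0.5  -1.31] F [ 0.7 -1.  -1.5] w 0.0227
```

View pics/s8.png

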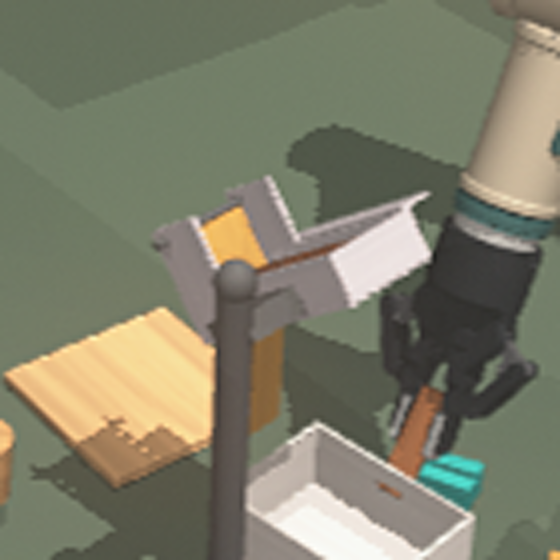

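View pics/t8.png

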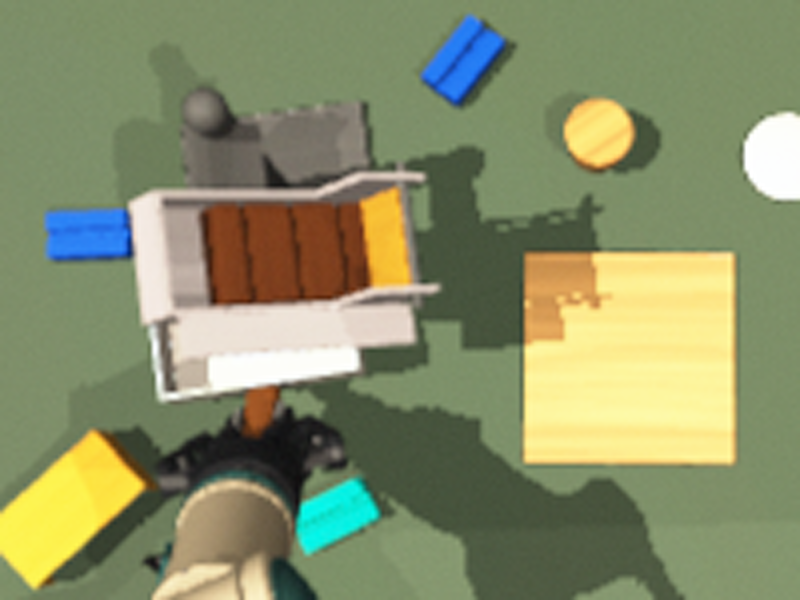

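```bash
python3 -m jog '[255,1.1,-2.5,0.1,0,0,0, 255,2.3,-5,0.1,0,0,0, 255,2.3,-5,0.1,0,0,0, 255,2.3,-5,0.1,0,0,0]'; python3 st.py D E
python3 - <<'E'
from h import *
s=get_state();im=get_image("scene");crop(im["color"],220,120,360,260,4,"pics/s9.png")
im=get_image("wrist");cv2.imwrite("pics/w9.png",im["color"])
E
```

```text
clock: 8.8
position: [0.538, 0.232, 0.1636]
ee_rot: [0.701, -0.677, -0.206, -0.085]
contact_force: [-0.9, -0.8, -3.4]
width: 0.0229
D [ 0.08 -0.1  -0.05] [ 0.018  0.001 -0.022] tgt [0.538 0.232 0.165] q [ 0.33  0.16  1.93 -0.1   0.64 -1.35] 0.0 now [ 0.33  0.16  1.92 -0.11  0.64 -1.34] F [-0.9 -0.8 -3.4] w 0.0229
E [  0.08  -0.07 -12.55] [ 0.018  0.001 -0.022] tgt [0.56  0.109 0.165] q [ 0.03  0.13  1.96  0.1   0.63 -1.78] 0.0 now [ 0.33  0.16  1.92 -0.11  0.64 -1.34] F [-0.9 -0.8 -3.4] w 0.0229
```

View pics/s9.png

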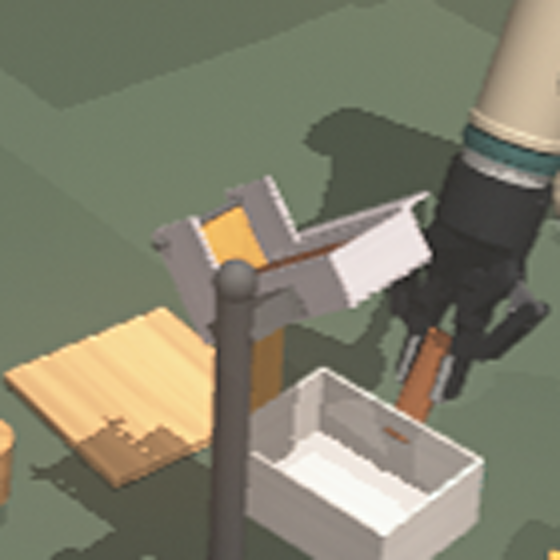

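View pics/w9.png

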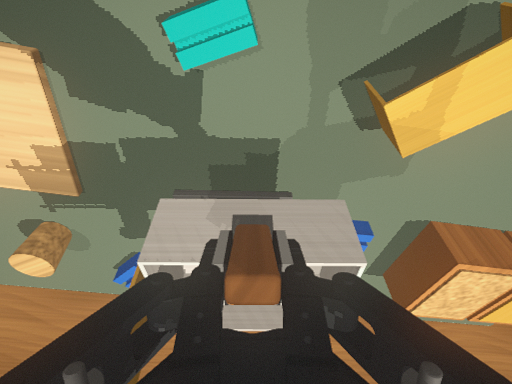

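```bash
python3 -m jog '[255,0,-0.1,-2,0,0,0, 255,0,-0.1,-4,0,0,0, 255,0,-0.1,-6,0,0,0, 255,0,-0.1,-8,0,0,0, 255,0,-0.1,-10,0,0,0, 255,0,-0.1,-11.5,0,0,0, 255,0,-0.1,-12.5,0,0,0, 255,0,-0.1,-12.5,0,0,0, 255,0,-0.1,-12.5,0,0,0, 255,0,-0.1,-12.5,0,0,0]'; python3 st.py E F
python3 - <<'E'
from h import *
s=get_state();im=get_image("scene");crop(im["color"],200,120,340,260,4,"pics/s10.png")
im=get_image("top");crop(im["color"],120,130,320,280,4,"pics/t10.png")
E
```

```text
clock: 10.15
position: [0.5596, 0.1103, 0.1655]
ee_rot: [0.701, -0.677, -0.206, -0.085]
contact_force: [-0.7, 1.3, -6.3]
width: 0.0223
E [-0.01  0.06 -0.18] [ 0.008  0.01  -0.015] tgt [0.56  0.109 0.165] q [ 0.03  0.13  1.96  0.1   0.63 -1.78] 0.0 now [ 0.04  0.13  1.96  0.09  0.64 -1.77] F [-0.7  1.3 -6.3] w 0.0223
F [-2.28  5.18 -0.17] [ 0.008  0.01  -0.015] tgt [0.56  0.109 0.109] q [ 0.03  0.2   2.05  0.13  0.48 -1.81] 0.0 now [ 0.04  0.13  1.96  0.09  0.64 -1.77] F [-0.7  1.3 -6.3] w 0.0223
```

View pics/s10.png

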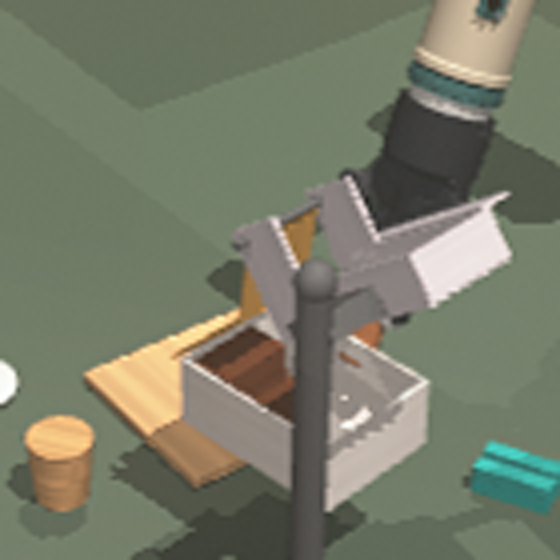

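View pics/t10.png

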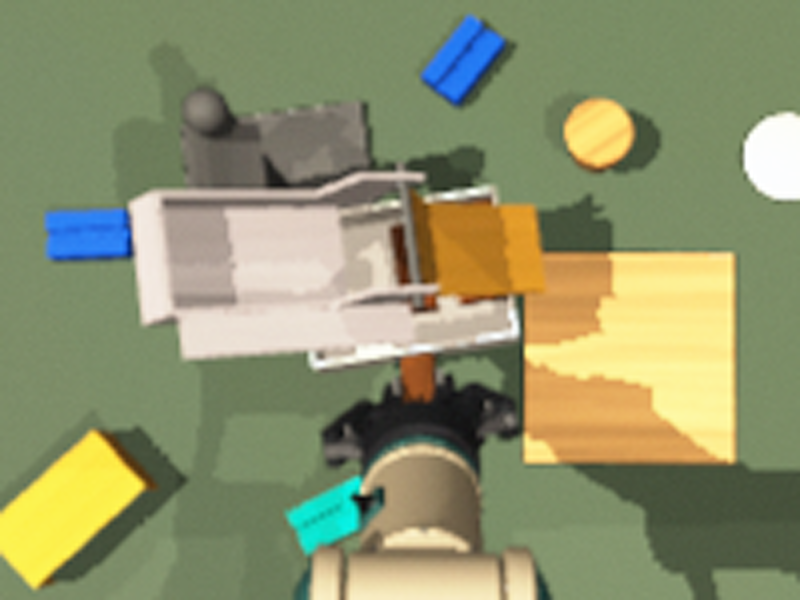

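```bash
python3 -m jog '[255,-0.4,1,0,0,0,0, 255,-0.9,2,0,0,0,0, 255,-1.3,3,0,0,0,0, 255,-1.8,4,0,0,0,0, 255,-2.2,5,0,0,0,0, 255,-2.5,5.6,0,0,0,0, 255,-2.5,5.6,0,0,0,0, 255,-2.5,5.6,0,0,0,0]'; python3 st.py F bu
python3 - <<'E'
from h import *
s=get_state();im=get_image("scene");crop(im["color"],200,120,340,260,4,"pics/s11.png")
im=get_image("top");crop(im["color"],120,130,320,280,4,"pics/t11.png")
E
```

```text
clock: 11.25
position: [0.5607, 0.1096, 0.1051]
ee_rot: [0.701, -0.677, -0.207, -0.086]
contact_force: [0.9, 0.8, -3.4]
width: 0.0226
F [ 0.08 -0.38 -0.1 ] [0.014 0.008 0.003] tgt [0.56  0.109 0.109] q [ 0.03  0.2   2.05  0.13  0.48 -1.81] 0.0 now [ 0.04  0.21  2.05  0.12  0.47 -1.81] F [ 0.9  0.8 -3.4] w 0.0226
bu [ -6.7   -3.91 -14.78] [-0.444  1.035  0.004] tgt [ 0.51  -0.049  0.114] q [-0.33  0.12  2.15  0.29  0.5  -2.15] 0.0 now [ 0.04  0.21  2.05  0.12  0.47 -1.81] F [ 0.9  0.8 -3.4] w 0.0226
```

View pics/s11.png

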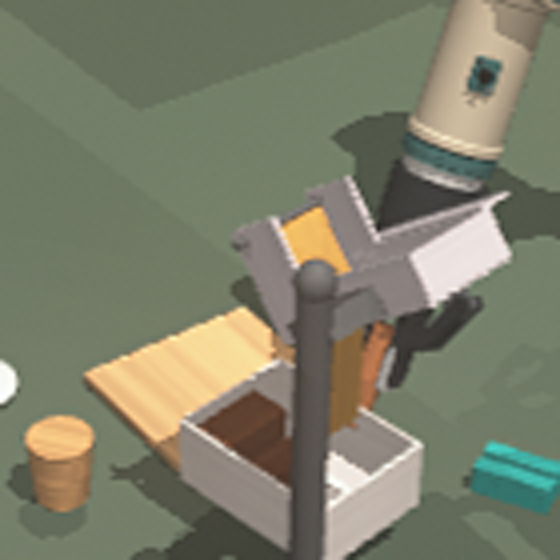

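View pics/t11.png

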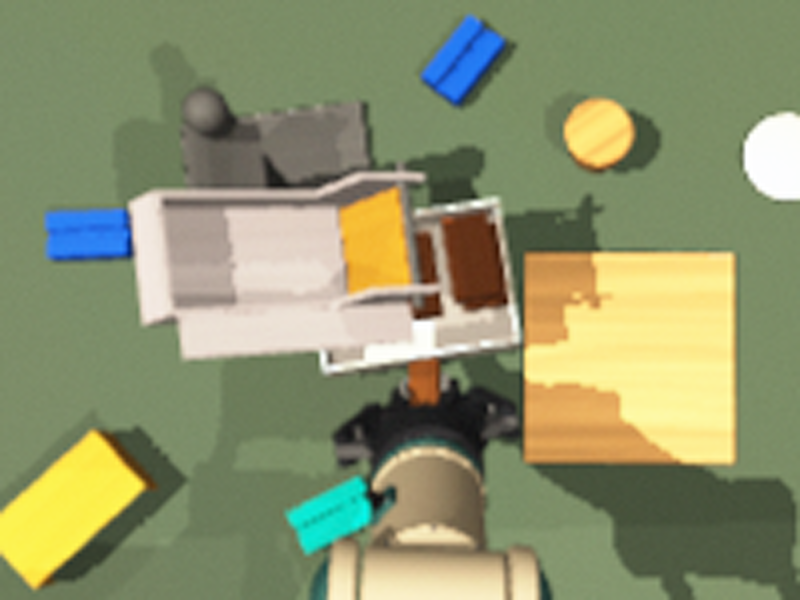

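Run:
```python
from h import *
im=get_image("top");c=cam(im)
hsv=cv2.cvtColor(im["color"],cv2.COLOR_BGR2HSV);m=cv2.inRange(hsv,(8,60,120),(30,255,255));m[:,:245]=0;m[:185]=0;m[255:]=0;m[:,320:]=0
ct=max(cv2.findContours(m,0,2)[0],key=cv2.contourArea);r=cv2.minAreaRect(ct);print(r)
b=cv2.boxPoints(r);P=np.array([onz(c,p,.012) for p in b]);print(P.round(4),P.mean(0))
im=get_image("scene");c=cam(im);print([onz(c,p,.012).round(4) for p in [(221,214.5)]])
```

```text
((277.5, 219.5), (53.0, 53.0), 90.0)
[[ 0.6752  0.0374  0.012 ]
 [ 0.6769 -0.135   0.012 ]
 [ 0.5055 -0.1341  0.012 ]
 [ 0.5041  0.0357  0.012 ]] [ 0.59043297 -0.04898603  0.012     ]
[array([ 0.6796, -0.1191,  0.012 ])]
```

Run:
```python
from h import *
im=get_image("scene");c=cam(im)
for P in [(.677,-.135),(.505,-.134),(.675,.037)]:print(P,proj(c,[*P,.012]).round(1))
crop(im["color"],210,170,310,250,7,"pics/s12.png")
```

```text
(0.677, -0.135) [219.2 211.9]
(0.505, -0.134) [259.9 195.1]
(0.675, 0.037) [248.  238.6]
```

View pics/s12.png

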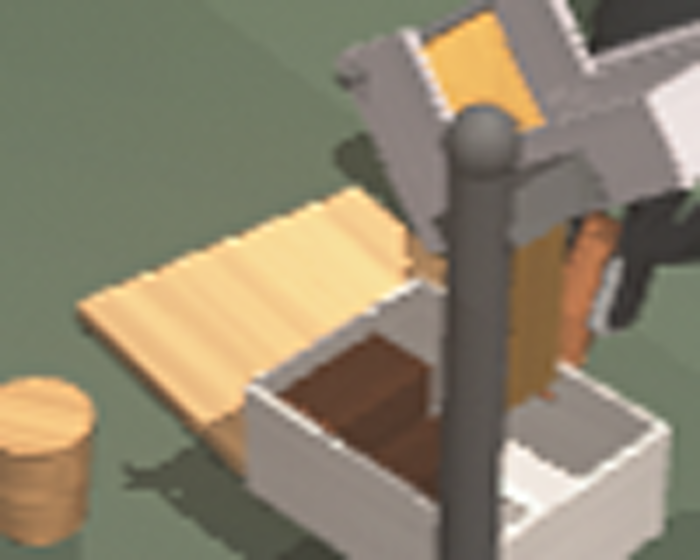

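```bash
python3 - <<'E'
from h import *
c=cam(get_image("scene"));t=cam(get_image("top"))
a=onz(c,(221.1,213.6),.012);b=onz(c,(260.9,196.5),.012);print("scene",a.round(4),b.round(4))
print("top",onz(t,(304,192.8),.012).round(4),onz(t,(304,246.2),.012).round(4))
for A,B in [((221.1,213.6),(304,192.8)),((260.9,196.5),(304,246.2))]:print(tri([ray(c,A),ray(t,B)]))
E
cat > /dev/null
```

```text
scene [ 0.6767 -0.1231  0.012 ] [ 0.507  -0.1252  0.012 ]
top [ 0.6775 -0.135   0.012 ] [ 0.5049 -0.1341  0.012 ]
(array([ 0.67523086, -0.13324902,  0.00573464]), [np.float64(0.003971113961407106), np.float64(0.0039711139614072785)])
(array([ 0.50341833, -0.13347878,  0.00581914]), [np.float64(0.0020163105933957404), np.float64(0.0020163105933958037)])
```

Run:
```python
from h import *
a=cv2.imread("pics/w4.png");crop(a,385,100,512,260,5,"pics/w4c.png")
```

```text
(no output)
```

View pics/w4c.png

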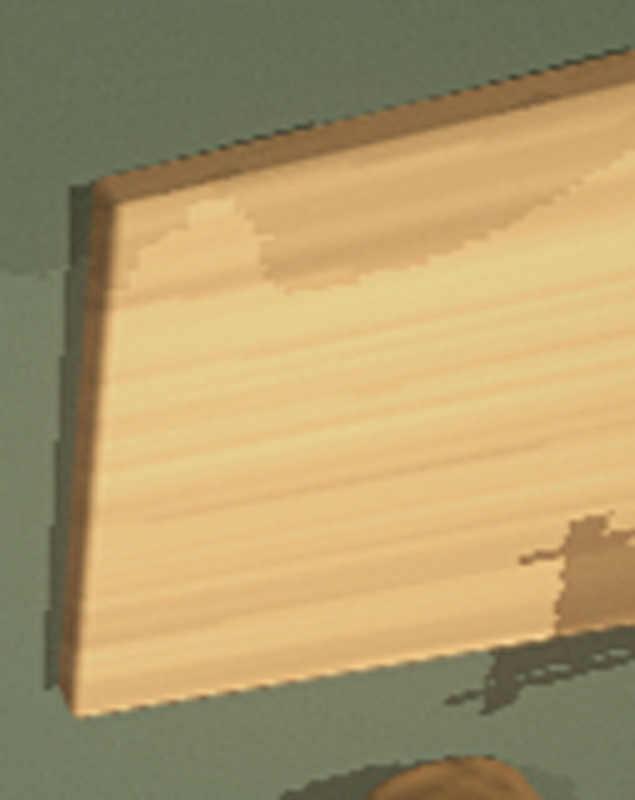

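Run:
```python
from h import *
im=get_image("wrist")
s=dict(position=np.array([.4504,-.2729,.1440]),ee_rot=np.array([-0.662,0.706,0.044,0.248]))
c=cam(im,s)
for p in [(118,203),(76,716)]:
    px=((p[0]+.5)/5-.5+385,(p[1]+.5)/5-.5+100);print(onz(c,px,.012).round(4))
# check with pan rim corners in the same image
for px in [(337,182),(167,182),(319,254),(185,254)]:print("pan",onz(c,px,.06).round(4))
```

```text
[ 0.5058 -0.1307  0.012 ]
[ 0.6733 -0.1303  0.012 ]
pan [ 0.495 -0.208  0.06 ]
pan [ 0.4521 -0.3485  0.06  ]
pan [ 0.5962 -0.2373  0.06  ]
pan [ 0.5525 -0.3809  0.06  ]
```

```bash
sed -i 's/"bu".*/"bu":([.5895,-.0475,.05],0),"bd":([.5895,-.0475,.012],0),"b0":([.5895,-.0475,.035],0)}/' st.py; python3 st.py bu bd
```

```text
bu [ -6.56  -3.87 -14.62] [-4.95e-01  1.15e+00 -1.00e-03] tgt [ 0.511 -0.048  0.114] q [-0.32  0.12  2.15  0.27  0.49 -2.11] 0.0 now [ 0.04  0.21  2.05  0.12  0.47 -1.81] F [-0.1  0.9 -3.6] w 0.0231
bd [ -8.11  -0.4  -14.62] [-4.95e-01  1.15e+00 -1.00e-03] tgt [ 0.511 -0.048  0.076] q [-0.32  0.18  2.2   0.35  0.38 -2.2 ] 0.0 now [ 0.04  0.21  2.05  0.12  0.47 -1.81] F [-0.1  0.9 -3.6] w 0.0231
```

```bash
python3 -m jog '[255,-1,-0.5,-2.5,-0.08,0.19,0, 255,-2.2,-1.1,-5,-0.16,0.38,0, 255,-3.3,-1.7,-7.5,-0.25,0.57,0, 255,-4.4,-2.3,-10,-0.33,0.77,0, 255,-5.5,-3,-12.5,-0.41,0.96,0, 255,-6.6,-3.9,-14.6,-0.5,1.15,0, 255,-6.6,-3.9,-14.6,-0.5,1.15,0, 255,-6.6,-3.9,-14.6,-0.5,1.15,0, 255,-6.6,-3.9,-14.6,-0.5,1.15,0]'; python3 st.py bu bd
python3 - <<'E'
from h import *
s=get_state();im=get_image("scene");crop(im["color"],200,120,340,260,4,"pics/s13.png")
im=get_image("top");crop(im["color"],150,130,350,280,4,"pics/t13.png")
E
```

```text
clock: 12.78
position: [0.5107, -0.0467, 0.1138]
ee_rot: [-0.692, 0.692, 0.147, 0.146]
contact_force: [-0.5, 0.6, -3.7]
width: 0.0226
bu [ 0.04  0.   -0.08] [ 0.     0.007 -0.004] tgt [ 0.511 -0.048  0.114] q [-0.32  0.12  2.15  0.27  0.49 -2.11] 0.0 now [-0.32  0.12  2.15  0.27  0.49 -2.11] F [-0.5  0.6 -3.7] w 0.0226
bd [-1.5   3.47 -0.08] [ 0.     0.007 -0.004] tgt [ 0.511 -0.048  0.076] q [-0.32  0.18  2.2   0.35  0.38 -2.2 ] 0.0 now [-0.32  0.12  2.15  0.27  0.49 -2.11] F [-0.5  0.6 -3.7] w 0.0226
```

View pics/s13.png

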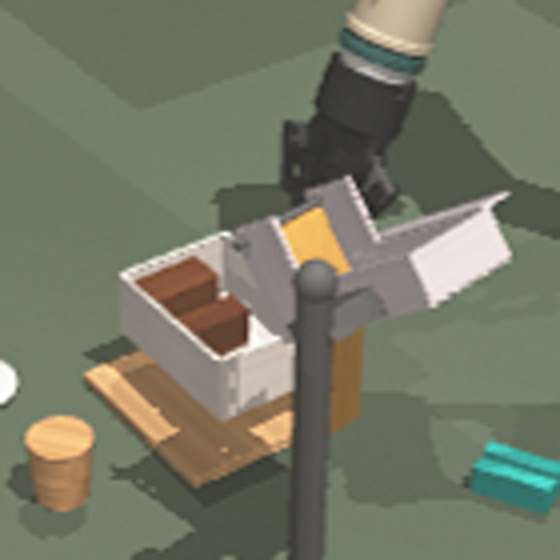

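View pics/t13.png

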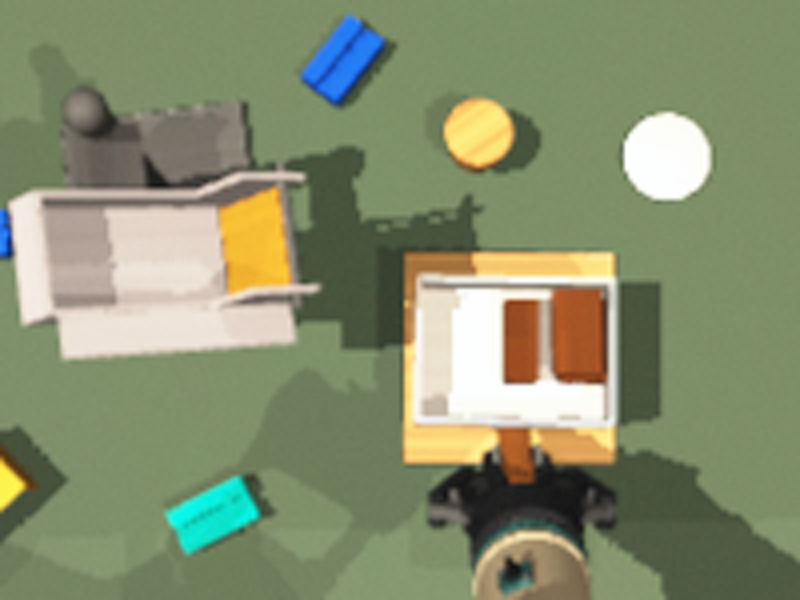

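```bash
python3 -m jog '[255,-0.4,0.9,-0.1,0,0,0, 255,-0.8,1.8,-0.1,0,0,0, 255,-1.1,2.5,-0.1,0,0,0, 255,-1.3,3.1,-0.1,0,0,0, 255,-1.4,3.3,-0.1,0,0,0, 255,-1.4,3.3,-0.1,0,0,0]'; python3 st.py bd
```

```text
clock: 13.62
position: [0.5112, -0.0484, 0.0779]
ee_rot: [-0.691, 0.692, 0.147, 0.147]
contact_force: [0.5, 0.3, -2.9]
width: 0.0227
bd [-0.09  0.17  0.09] [ 0.005 -0.002 -0.004] tgt [ 0.511 -0.048  0.076] q [-0.32  0.18  2.2   0.35  0.38 -2.2 ] 0.0 now [-0.32  0.18  2.2   0.35  0.39 -2.19] F [ 0.5  0.3 -2.9] w 0.0227
```

```bash
python3 -m jog '[255,-0.1,0.2,0,0,0,0, 255,-0.1,0.2,0,0,0,0, 255,-0.1,0.2,0,0,0,0]'
python3 - <<'E'
from h import *
s=get_state();print(s["contact_force"],s["moment"])
im=get_image("scene");crop(im["color"],210,165,310,245,7,"pics/s14.png")
im=get_image("top");crop(im["color"],240,180,320,270,6,"pics/t14.png")
E
```

```text
clock: 14.0
position: [0.5115, -0.0486, 0.0762]
ee_rot: [-0.691, 0.692, 0.147, 0.147]
contact_force: [0.6, -0.1, -3.2]
width: 0.0226
[ 0.60345381 -0.12221983 -3.23698039] [-0.03032933  0.52973618  0.02023826]
```

View pics/s14.png

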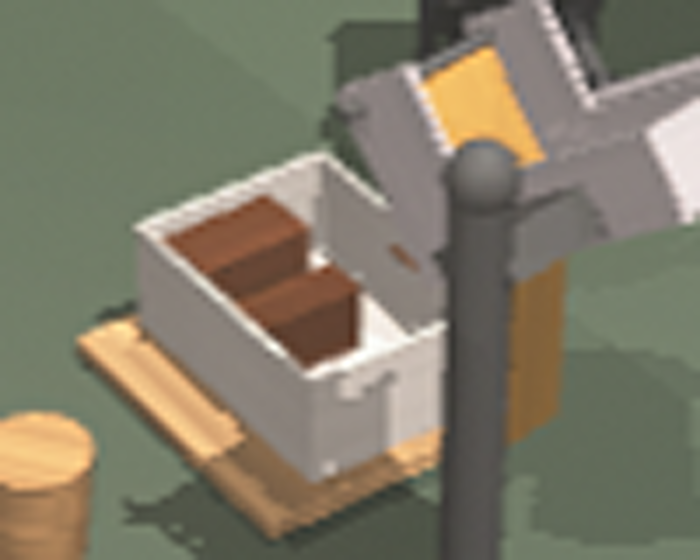

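View pics/t14.png

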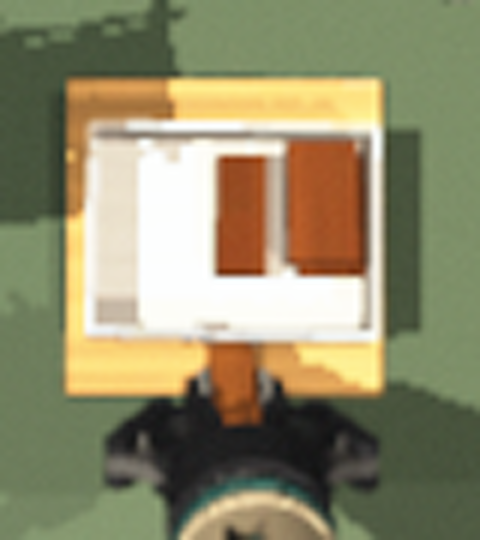

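Run:
```python
from h import *
t=cam(get_image("top"));s=cam(get_image("scene"))
f=lambda p,o,k:np.array([(p[0]+.5)/k-.5+o[0],(p[1]+.5)/k-.5+o[1]])
P=np.array([onz(t,f(p,(240,180),6),.073) for p in [(89,122),(383,122),(378,338),(83,338)]]);print("pan",P.round(4),P.mean(0))
P=np.array([onz(t,f(p,(240,180),6),.012) for p in [(66,80),(384,80),(384,394),(66,394)]]);print("board",P.round(4),P.mean(0))
for n,a,b in [("+-",(383,122),(137,228)),("++",(89,122),(313,378)),("--",(378,338),(322,153))]:
    print(n,tri([ray(t,f(a,(240,180),6)),ray(s,f(b,(210,165),7))]))
# scene-only: corners offsets rim vs board
print("scene +-: rim",onz(s,f((137,228),(210,165),7),.073).round(4),"--",onz(s,f((322,153),(210,165),7),.073).round(4),"++",onz(s,f((313,378),(210,165),7),.073).round(4))
print("scene board +-",onz(s,f((78,340),(210,165),7),.012).round(4),"++",onz(s,f((278,535),(210,165),7),.012).round(4))
```

```text
pan [[ 0.6454  0.0263  0.073 ]
 [ 0.6468 -0.1259  0.073 ]
 [ 0.5354 -0.1227  0.073 ]
 [ 0.5341  0.0283  0.073 ]] [ 0.59045255 -0.04850498  0.073     ]
board [[ 0.6755  0.0388  0.012 ]
 [ 0.6771 -0.1337  0.012 ]
 [ 0.5079 -0.1327  0.012 ]
 [ 0.5065  0.0371  0.012 ]] [ 0.59175022 -0.04763758  0.012     ]
+- (array([ 0.64489008, -0.12442082,  0.06846292]), [np.float64(0.003166231966832043), np.float64(0.0031662319668319585)])
++ (array([0.64449955, 0.02693138, 0.07390922]), [np.float64(0.0010138629268490785), np.float64(0.0010138629268488925)])
-- (array([ 0.53444551, -0.12224213,  0.06919331]), [np.float64(0.0014380815357076225), np.float64(0.0014380815357076912)])
scene +-: rim [ 0.6461 -0.1166  0.073 ] -- [ 0.5366 -0.1167  0.073 ] ++ [0.6431 0.0267 0.073 ]
scene board +- [ 0.6764 -0.1261  0.012 ] ++ [0.6783 0.049  0.012 ]
```

```bash
python3 -m jog '[255,-0.05,0.1,0,0,0,0, 255,-0.1,0.2,0,0,0,0, 255,-0.1,0.2,0,0,0,0, 255,-0.1,0.2,0,0,0,0]'; python3 -c "
from h import *
s=get_state();print(s['contact_force'],s['moment'])"
```

```text
clock: 14.7
position: [0.5115, -0.0485, 0.0758]
ee_rot: [-0.691, 0.692, 0.148, 0.148]
contact_force: [-11.3, 1.1, 18.2]
width: 0.0223
[-11.25941092   1.06366999  18.2484138 ] [-0.00417164  0.81564539 -0.04558874]
```

```bash
python3 -m jog '[255,0.06,-0.12,0,0,0,0, 255,0.06,-0.12,0,0,0,0]'
```

```text
clock: 14.95
position: [0.5115, -0.0485, 0.0758]
ee_rot: [-0.691, 0.692, 0.147, 0.148]
contact_force: [-5.6, -0.6, 9.5]
width: 0.0228
```

```bash
python3 -m jog '[255,0.03,-0.07,0,0,0,0, 150,0.03,-0.07,0,0,0,0, 0,0.03,-0.07,0,0,0,0, 0,0.03,-0.07,0,0,0,0, 0,0.03,-0.07,0,0,0,0, 0,0.03,-0.07,0,0,0,0, 0,0.03,-0.07,0,0,0,0]'
python3 - <<'E'
from h import *
s=get_state();print(s["contact_force"])
im=get_image("wrist");cv2.imwrite("pics/w15.png",im["color"])
E
```

```text
clock: 15.82
position: [0.511, -0.0484, 0.0756]
ee_rot: [-0.691, 0.692, 0.147, 0.147]
contact_force: [0.8, -0.6, -0.7]
width: 0.0855
[ 0.76817548 -0.57403667 -0.74431916]
```

View pics/w15.png

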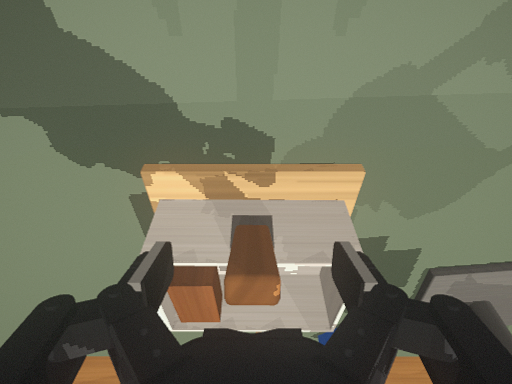

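```bash
python3 -m jog '[0,0.8,-1.8,0,0,0,0, 0,1.6,-3.6,0,0,0,0, 0,3.2,-7.2,0,0,0,0, 0,4.9,-11,0,0,0,0, 0,4.9,-14,0,0,0,0, 0,4.9,-14,0,0,0,0, 0,4.9,-14,0,0,0,0]'
python3 - <<'E'
from h import *
s=get_state();im=get_image("wrist");cv2.imwrite("pics/w16.png",im["color"])
im=get_image("scene");cv2.imwrite("pics/s16f.png",im["color"]);crop(im["color"],190,150,330,270,5,"pics/s16.png")
im=get_image("top");crop(im["color"],140,130,340,280,4,"pics/t16.png")
E
```

```text
clock: 16.75
position: [0.4983, -0.0481, 0.2225]
ee_rot: [-0.692, 0.692, 0.146, 0.147]
contact_force: [-0.1, -0.4, -0.7]
width: 0.0858
```

View pics/w16.png

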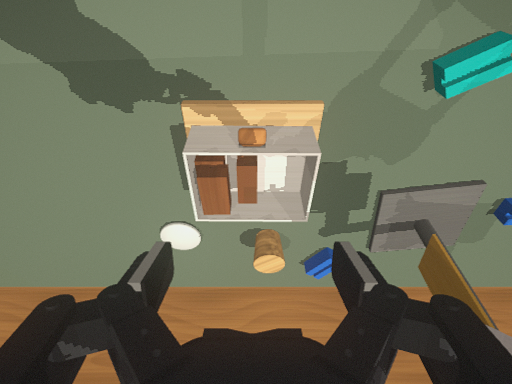

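View pics/s16.png

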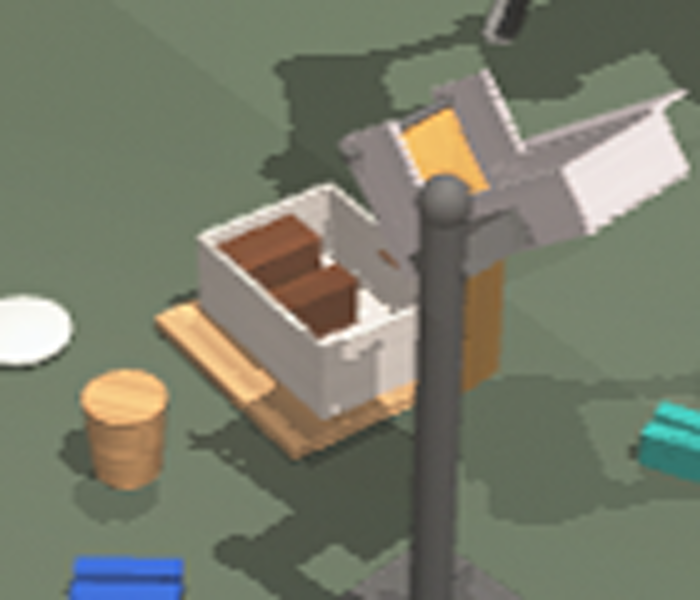

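View pics/t16.png

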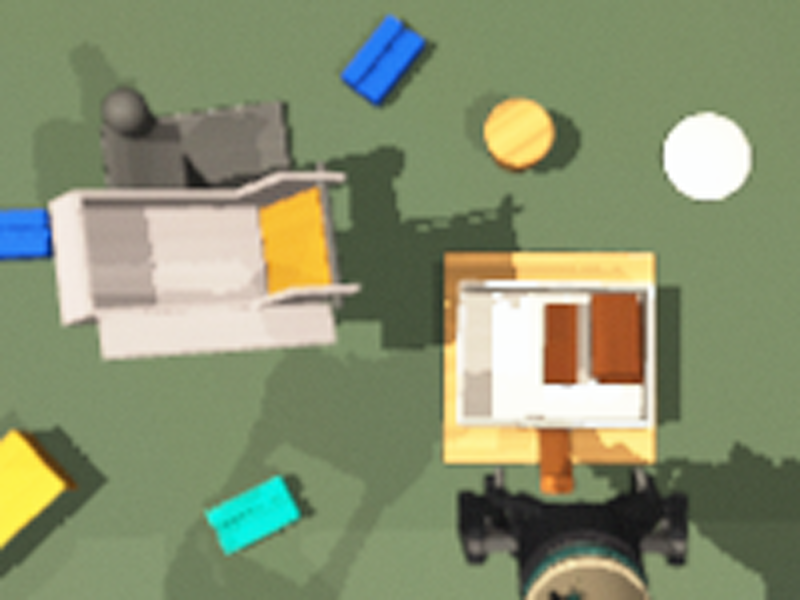

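Run:
```python
from h import *
t=cam(get_image("top"));s=cam(get_image("scene"))
f=lambda p,o,k:np.array([(p[0]+.5)/k-.5+o[0],(p[1]+.5)/k-.5+o[1]])
for n,a,b in [("+-",(641,293),(218,245)),("--",(641,382),(293,214)),("-+",(592,382),(320,237)),("++",(590,293),(255,267)),("mid -+",(578,383),(357,284)),("mid --",(545,383),(325,265))]:
    print(n,*tri([ray(t,f(a,(140,130),4)),ray(s,f(b,(190,150),5))]))
w=get_image("wrist");crop(w["color"],170,90,340,240,4,"pics/w17.png")
```

```text
+- [ 0.63579597 -0.11360712  0.06498736] [np.float64(0.0033120837796204164), np.float64(0.003312083779620329)]
-- [ 0.56898305 -0.11561117  0.06147756] [np.float64(0.00027561906223790055), np.float64(0.0002756190622380227)]
-+ [ 0.56994394 -0.07847192  0.06412274] [np.float64(0.0015973396470252556), np.float64(0.0015973396470254115)]
++ [ 0.63403817 -0.07271176  0.07083965] [np.float64(0.004248659551674479), np.float64(0.0042486595516746835)]
mid -+ [ 0.56278689 -0.06295245  0.03204886] [np.float64(0.009129783103983775), np.float64(0.009129783103983723)]
mid -- [ 0.57621455 -0.04789701  0.06061561] [np.float64(0.010719040001530192), np.float64(0.01071904000153039)]
```

View pics/w17.png

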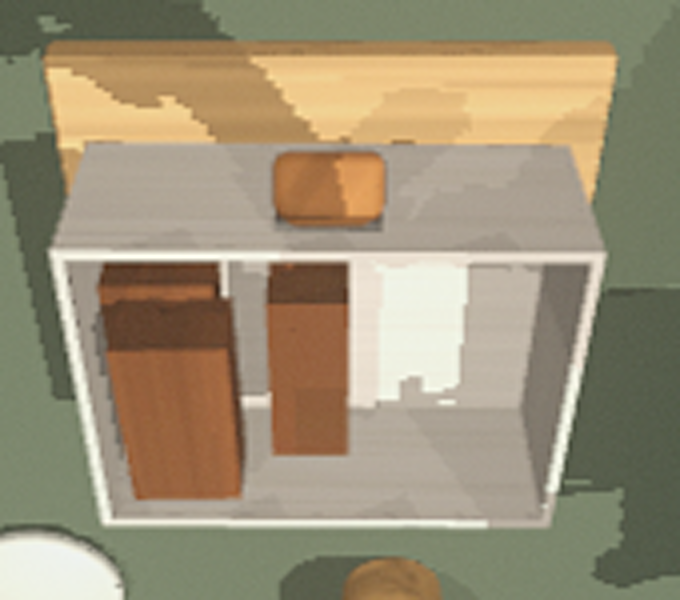

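```bash
python3 -c "
from rig import *
print(get_state()['clock'],sign_off())"
```

```text
the job is handed in; nothing more can be done
17.05 None
```

The job is handed in at 17.05 s. The pan sits on the wooden board with all three walnut blocks in it, the gate is shut and the hand is clear.

**What I did**
- I gripped the handle with the hand tilted 24° instead of the handle's 34°, because at 34° the last joint ran against its range limit (one reading was -2.704 against -2.70).
- I carried the pan low under the gate, raised it behind the paddle and pushed the gate open. The blocks slid in, and I lowered the pan so the gate swung shut.
- I then set the pan on the board, released it and backed away upwards.

**Last checks**
- **Blocks:** The chute is empty. Two blocks are stacked at the pan's -y end, their top measured at about 65 mm against an expected 67 mm. The third stands on its edge beside them.
- **Pan:** Just before the final millimetre of lowering, the top camera put it within about 1.5 mm of the board's middle and aligned to about 1°. The pictures after release show it still there and looking flat.
- **Gate and bystanders:** The gate hangs shut. The lens, stopper, hood and the blue and turquoise pieces look undisturbed.
- **Forces:** The highest reading at the end of a move was about 21 N, when I pressed the pan onto the board; I eased off before letting go. It was about 1 N after release.

**What disagreed**
- The cameras differed on the board's position: the scene camera placed its -y edge about 10 mm off the top camera. I used a value between the top and wrist views.

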